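Moisture check on a clamped chopping board

TASK

Swing the red cam lever all the way round so that the jaw clamps the chopping board, then take the yellow moisture meter out of its dock and hold it upright on the board with one pin on each of the two blue dots, pressed gently so that its spring-loaded pin head is about half pushed in. Finish like that: the program ends with the gripper still holding the meter on the dots, board still clamped and nothing else on the worktop disturbed.

Things in the scene. Friction and masses are not known exactly. Their poses are not given: they have to be found in the camera images.
- rest: Fixed dark steel tray 280 x 330 x 6 mm on the worktop, with a stop bar (40 mm high) along its -y side and the clamp jaw (38 mm high) along its +y side. Origin at the worktop, under the middle of the board's place; z up. Its yaw varies.
- board: Loose wooden chopping board 260 (x) x 200 (y) x 30 mm, about 1.2 kg, lying on the tray between the stop and the jaw; origin at the centre of its underside, its top is 36 mm above the worktop. Clamping shifts it by a few mm.
- dot_a (a point): Centre of one blue dot, 16 mm across, drawn on the board's top; z up.
- dot_b (a point): Centre of the other blue dot, 16 mm across, 30 mm from the first.
- cam_lever (a joint): Cam lever on an upright pivot; 0 to 1.57 rad, growing counter-clockwise seen from above. At 0 the lever points along the rest's +y (away from the board, free), at 1.57 along the rest's -x (beside the jaw, clamped). It starts between 0 and 0.5 and stays where it is left; turning it takes about 0.35 N m, up to 0.6 N m once the jaw meets the board.
- cam_pivot (a point): Point on the lever's upright pivot axis, 46 mm above the worktop, 155 mm from the rest's origin along its +y.
- lever_knob (a point): Upright red round knob on the lever's end, 22 mm across and 36 mm tall, 85 mm from the pivot axis. The point lies on its axis at 68 mm above the worktop; the knob spans 44 to 80 mm, the flat red bar under it 34 to 44 mm.
- jaw_pad: Rubber face of the clamp jaw, 190 x 8 x 24 mm, sprung; the lever drives it about 14 mm towards the rest's -y. Origin at the middle of the face that meets the board.
- meter: Loose yellow moisture meter 30 (x) x 52 (y) x 130 (z) mm, about 170 g, standing upright in its dock, with two steel pins below. Origin at the centre of the case's underside (the shoulder, 24 mm above the worktop while docked; case top at 154 mm); z up along the case. Black rubber grip zone from 67 to 117 mm above the origin: pinch it there across its 30 mm (x) sides.
- pin_a (a point): Tip of the pin at the meter's +y side: 15 mm to +y and 18 mm below the meter's origin while the pin head is out. Pins are 6 mm across.
- pin_b (a point): Tip of the other pin, 15 mm to the meter's -y; either pin may go on either dot.
- pin_head (a joint): Spring-loaded pin head under the meter: 0 m fully out, 0.010 m fully in, where it hits a hard stop. It takes 1.4 N to start and 0.7 N more per mm (about 5 N at 5 mm).
- dock: Fixed black dock, an open-topped pocket 49 x 71 x 50 mm with 2 to 3 mm play round the meter and two flat feet, 90 x 20 x 6 mm, spreading to its x sides. Origin at the worktop under its centre; z up; same yaw as the meter at the start. Lift the meter straight up at least 50 mm to clear it.
- chilli: Green chilli pepper, 200 mm long, lying to the left of the tray; origin at its underside; leave it alone.
- chilli2: Another green chilli, lying beyond the tray; origin at its underside; leave it alone.
- cleaver: Cleaver, steel blade 190 x 90 mm and black handle, lying beyond the tray; origin at its underside; leave it alone.
- oil_bottle: Amber oil bottle, 60 mm across, 190 mm tall; origin at its underside; leave it alone.
- bowl: White bowl, 130 mm across, 55 mm tall; origin at its underside; leave it alone.
- salt_jar: Glass salt jar, 64 mm across, 90 mm tall; origin at its underside; leave it alone.
- pepper_mill: Dark wooden pepper mill, 56 mm across, 172 mm tall; origin at its underside; leave it alone.
Mind the look-alikes: they are no part of the job. Leave any purple or turquoise look-alike of the meter alone.

How it is judged:
On the way, in this order (a step that is already met when the one before it is completed fails the run):
1. the cam lever is swung round and the jaw grips the board (value of joint cam_lever above 1.35 rad and contact force between jaw_pad and board above 4 N), for 0.3 s.
2. with the board clamped, the meter is lifted out of its dock in the gripper (all of step 1 and height (world z) of meter above 0.07 m and contact force between meter and dock below 0.2 N and contact force between meter and the fingers above 2 N), for 0.2 s.
At the end, for the whole second after the job is handed in: For the last second: lever past 1.35 rad, jaw on board over 4 N; each pin within 8 mm of its own dot; meter within 0.14 rad of upright, still, in the fingers; pin head pushed in 2 to 8.5 mm, pressing on the board alone with 1.5 to 10 N (all of step 1 and ((horizontal distance between pin_a and dot_a below 0.008 m and horizontal distance between pin_b and dot_b below 0.008 m) or (horizontal distance between pin_a and dot_b below 0.008 m and horizontal distance between pin_b and dot_a below 0.008 m)) and angle between meter's own z axis and vertical below 0.14 rad and value of joint pin_head between 0.002 and 0.0085 m and contact force between meter and board between 1.5 and 10 N and contact force between meter and the fingers above 2 N and contact force between meter and rest below 0.2 N and contact force between meter and jaw_pad below 0.2 N and linear speed of meter below 0.02 m/s); the arm keeps its last pose, push and grip.
It fails at once if the meter is pressed hard on the board (contact force between meter and board above 20 N).
It fails at once if another thing on the worktop is shifted by more than 25 mm (distance of any of chilli, chilli2, cleaver, oil_bottle, bowl, salt_jar, pepper_mill from where it was at the start of the episode above 0.025 m).
It also fails if it takes over 58 s, if anything falls off the work surface, if the arm or the gripper's body presses on something with over 40 N, if the wrist force passes 120 N, or if a joint passes its speed limit or range.

ROBOT

A 6-joint arm with a two-finger parallel gripper is mounted at the origin on the work surface. World frame = base frame: x ahead of the robot, y to its left, z up, the work surface at z = 0. Lengths are in m, angles in rad, forces in N, time in s.
With the tool pointing down it reaches from about 0.375 to 0.9 m from the base axis. Payload 3.1 kg.
Tool frame: the origin (TCP) lies at the very end of the fingers, on their centre line; the grasp point (between the pads) lies 19 mm behind it; z points along the fingers, y is the direction in which the jaws open and shut (so a half turn about z gives the same grasp; the last joint's range is limited). The gripper opens to 87 mm and grips with 3 to 60 N. Pads are 19 mm wide; open, the fingers measure 117 mm over their backs; the gripper's body (75 mm by 190 mm) begins 51 mm behind the grasp point.
Start: joints at [1.065, 0.527, 1.433, -0, 1.181, -0.178], TCP at [0.201, 0.592, 0.223] pointing down, gripper open.
Joint ranges: [-3.08, 3.08], [-0.75, 2.2], [0.22, 2.44], [-1.43, 4.57], [0, 2.65], [-2.85, 2.85]. Speed limits (rad/s): [2.79, 2.79, 3.14, 3.14, 3.14, 3.14].

INTERFACE

Orientations are given as a unit quaternion [x, y, z, w].
In Python, from rig import robot gives the robot as it stands. The module is installed in compiled form; this text tells all that it offers.
- The arm moves only by the tool send_rows, never from a script. Its argument "deltas" is a list of rows, each an object of numbers: "tx", "ty", "tz": the shift along the tool's x, y, z in cm; "rx", "ry", "rz": the turn, a rotation vector about the tool's x, y, z in rad. A call has 1 to 5 rows; each row is the pose to reach, as a shift and turn from the pose commanded when the call began, along the tool's axes at that moment; what a row does not reach only later rows make up. A row lasts 1/12 s, in which the tool goes at most 41.7 mm and 7.16 degrees, less where a joint would pass 70% of its speed; a pose out of reach is approached as far as the arm can. A call with a gripper value outside its range is refused whole. "claw" is the finger opening in cm, from 0 to 8.7, set as the call begins (left out, the last holds). The fingers move at their own pace and stop on an object; "squeeze" is the grip in N (left out, the last holds). Time passes only in rows, so rows that repeat a pose let the fingers close. It gives the time, the measured TCP pose, the force and the opening at its end, in the units of the state.
- robot.get_obs(): the state, without advancing time (a new reading comes with each control period).
- robot.camera(name): name is "scene" or "top"; returns a dict with "color" (480x640x3 uint8, red, green, blue), "z_map" (480x640 float32, m along the optical axis (not along the pixel's ray), 0 where there is no reading), "intrinsics" (3x3 intrinsics, pixels), "R" (3x3) and "t" (3): a world point X has camera coordinates R X + t. Camera axes: x right, y down, z forward; pixel columns grow to the right and rows downward; lengths in m; the calibration is good to about 2 mm. A picture is of the moment at which its call begins.
- robot.hand_in(): hands the job in, once; it reports no verdict.
Trained networks look in the newest picture that a camera, given by its name, has taken for a name from the list of things; names that differ only in an ending like _2 or _b are one class to them, and where a whole thing is asked for, a point or a joint stands for the part that bears it (a point fixed in the world has none). Each returns a list of dicts, best first, with "p" (0 to 1); they miss things now and then, are a little off and sometimes report something else, mostly with a low value. They report only what shows in the picture. A call takes as long as a camera call. They do not tell look-alikes from the thing itself.
- robot.outline_of(label, camera): "pixels" (480x640 bool, what is visible of it) and "xy" ([column, row] in pixels, amid what is visible of it).
- robot.tip_of(label, camera): "xy" ([column, row] in pixels: a listed point, or the origin of a listed thing).
The state is a dict: "time": time; "q": joint angles; "joint_velocities": joint speeds; "joint_torque": joint torques, N m; "position": TCP position; "tool_rot": TCP orientation; "ft_force": force on the tool from outside, world axes, zero at the start; "moment": the same for the moment, N m; "grip_width": finger opening in m.
Only numpy, scipy, OpenCV 4.12 (cv2) and the standard library are available. Lean on these libraries where they do the work, as an engineer would, in place of code of your own. Each camera call takes 0.05 s, during which the arm holds its last target.

## Working session

There is one attempt and no reset: what is moved stays moved. The work goes in short steps, Python scripts to look and compute and a tool call to move; the robot and the scene stay as the last step left them, time stands still between calls to the robot, and variables do not carry over. Pictures are saved under pics/ and viewed, and the job is handed in when it is done.

Besides the shell and the picture viewer there is one more tool, called after ">>>" in YAML: its name, and indented under it one key for each argument. send_rows: Moves the arm, as the interface text tells. Its arguments: {"type":"object","properties":{"deltas":{"type":"array","items":{"type":"object","properties":{"tx":{"type":"number"},"ty":{"type":"number"},"tz":{"type":"number"},"rx":{"type":"number"},"ry":{"type":"number"},"rz":{"type":"number"}}}},"claw":{"type":"number"},"squeeze":{"type":"number"}},"required":["deltas"]}

```bash
mkdir -p pics; cat > h.py <<'E'
import numpy as np, cv2
from rig import robot
from scipy.spatial.transform import Rotation as Ro
def snap(n,f):
    c=robot.camera(n); cv2.imwrite('pics/'+f,c['color'][:,:,::-1]); return c
def ray(c,uv):
    K=c['intrinsics'];R=c['R'];t=c['t']
    d=R.T@np.linalg.inv(K)@np.array([uv[0],uv[1],1.]); o=-R.T@t; return o,d
def atz(c,uv,z):
    o,d=ray(c,uv); return o+d*(z-o[2])/d[2]
def dep(c,uv):
    o,d=ray(c,uv); return o+d*c['z_map'][int(round(uv[1])),int(round(uv[0]))]
def proj(c,X):
    p=c['intrinsics']@(c['R']@np.array(X)+c['t']); return p[:2]/p[2]
E
python3 - <<'E'
from h import *
o=robot.get_obs();print(o)
for n in('scene','top'):
    c=snap(n,n+'0.png'); print(n,-c['R'].T@c['t'])
    for l in('dot_a','cam_pivot','lever_knob','meter','dock','pin_a','board','rest','jaw_pad'):
        for f in(robot.tip_of,):
            for d in f(l,n)[:4]:
                print(l,np.round(d['xy'],1),round(d['p'],2),np.round(dep(c,d['xy']),3))
E
```

```text
{'time': 0.0, 'q': array([ 1.06550581e+00,  5.28459617e-01,  1.43391657e+00,  2.96730223e-06,
        1.18138365e+00, -1.78525088e-01]), 'joint_velocities': array([ 1.09624251e-03, -7.25593332e-05,  1.33629586e-03,  1.92299329e-03,
       -9.97458625e-04, -1.62596451e-03]), 'joint_torque': array([-1.00529174e-03, -4.40037847e+01, -1.76592064e+01,  6.31769956e-02,
        5.82509895e-02, -1.90761830e-04]), 'position': array([0.20023674, 0.59127748, 0.22157112]), 'tool_rot': array([ 1.62657258e-01,  9.86682037e-01, -1.02040916e-03, -3.64604421e-04]), 'ft_force': array([-0.40574049,  0.09035078, -0.33723692]), 'moment': array([-0.00980016, -0.00694821, -0.00850355]), 'grip_width': 0.08739869943732134}
scene [ 1.13220715 -1.07773368  1.19973918]
dot_a [304.4 234.1] 0.56 [0.519 0.051 0.037]
cam_pivot [341.3 211.5] 0.87 [0.585 0.19  0.046]
lever_knob [350.7 192.1] 0.55 [0.587 0.263 0.076]
meter [170.5 330.8] 0.89 [ 0.435 -0.5    0.144]
meter [216.8 325. ] 0.77 [ 0.477 -0.383  0.054]
meter [184.2 356.1] 0.72 [ 0.448 -0.494  0.039]
meter [383.7 178.9] 0.47 [0.639 0.447 0.022]
dock [220.1 328
[... 304 characters left out ...]
 0.029]
jaw_pad [364.3 162.6] 0.57 [0.536 0.516 0.02 ]
top [0.30033777 0.00942856 1.37088172]
dot_a [308.1 263.5] 0.63 [0.53  0.043 0.039]
dot_a [250.3 238.4] 0.59 [0.594 0.191 0.052]
dot_a [302.8 256.5] 0.37 [0.549 0.057 0.036]
cam_pivot [248.6 240. ] 0.56 [0.59  0.195 0.051]
lever_knob [212.7 242.1] 0.98 [0.579 0.282 0.076]
meter [494.5 334.4] 0.82 [ 0.347 -0.41   0.075]
meter [466.8 292.3] 0.75 [ 0.444 -0.335  0.125]
meter [450.9 338.1] 0.7 [ 0.338 -0.302  0.08 ]
meter [513.8 298.4] 0.63 [ 0.434 -0.465  0.07 ]
dock [460.  289.5] 0.66 [ 0.455 -0.329  0.087]
board [305.9 254.8] 0.82 [0.552 0.048 0.042]
rest [149.  228.3] 0.2 [0.622 0.452 0.052]
jaw_pad [264.9 243.6] 0.72 [0.583 0.155 0.036]
```

View pics/scene0.png

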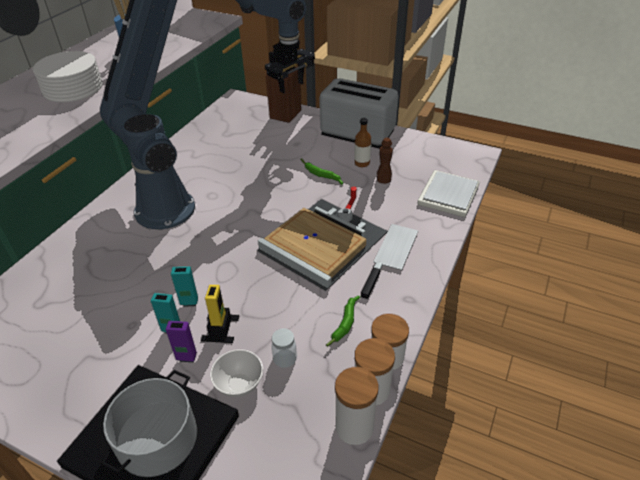

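View pics/top0.png

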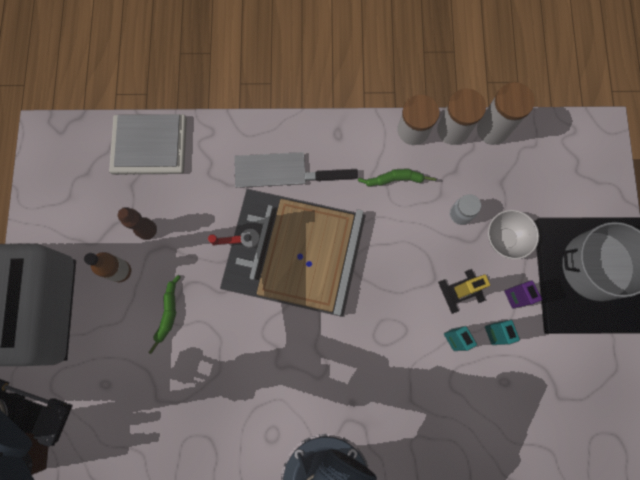

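The scene view shows the tray at (313,245), red lever knob at about (351,192) and the yellow meter in its dock at (215,310). The top view shows the blue dots at (300,257) and (309,264), knob at (212,240), pivot at (249,238), yellow meter at (470,287). There are turquoise and purple look-alikes beside it. Next I'll measure by colour.

```bash
cat >> h.py <<'E'
def blobs(m,amin=5):
    n,l,s,ce=cv2.connectedComponentsWithStats(m.astype(np.uint8)); 
    return [(s[i,4],ce[i],l==i) for i in range(1,n) if s[i,4]>=amin]
def hsv(c): return cv2.cvtColor(c['color'],cv2.COLOR_RGB2HSV).astype(int)
def masks(c):
    h=hsv(c);H,S,V=h[...,0],h[...,1],h[...,2]
    return dict(blue=(H>110)&(H<130)&(S>110)&(V>60),red=((H<6)|(H>174))&(S>170)&(V>90),yellow=(H>18)&(H<32)&(S>150)&(V>110))
E
python3 - <<'E'
from h import *
for n in('scene','top'):
    c=robot.camera(n); M=masks(c)
    for k,z in(('blue',.036),('red',.08),('yellow',.154)):
        for a,ce,l in blobs(M[k]):
            p=atz(c,ce,z)
            if abs(p[0])<1 and abs(p[1])<.7:
                print(n,k,a,ce.round(1),p.round(4),dep(c,ce).round(3))
    if n=='top':
        # cluster cloud of meter top & dock & tray
        zm=c['z_map'];vv,uu=np.mgrid[0:480,0:640]
        K=c['intrinsics'];P=np.stack([(uu-K[0,2])/K[0,0]*zm,(vv-K[1,2])/K[1,1]*zm,zm],-1)
        W=(P-c['t'])@c['R']; np.save('W.npy',W)
        box=(slice(260,320),slice(425,500))
        m=(W[...,2]>.14)&(W[...,2]<.17); mm=np.zeros_like(m);mm[box]=m[box]
        pts=W[mm][:,:2].astype(np.float32);print('mtop',len(pts),cv2.minAreaRect(pts),W[mm].mean(0))
        m=(W[...,2]>.030)&(W[...,2]<.0345+.01)
        b=np.zeros_like(m);b[185:320,215:375]=1
        H=hsv(c); wood=b&(H[...,0]>8)&(H[...,0]<25)&(H[...,1]>80)&(W[...,2]>.028)&(W[...,2]<.045)
        bl=max(blobs(wood),key=lambda x:x[0]); pts=W[bl[2]][:,:2].astype(np.float32);print('board',len(pts),cv2.minAreaRect(pts))
        img=c['color'][:,:,::-1]
        cv2.imwrite('pics/tz1.png',cv2.resize(img[180:330,200:400],None,fx=4,fy=4,interpolation=cv2.INTER_CUBIC))
        cv2.imwrite('pics/tz2.png',cv2.resize(img[255:355,420:560],None,fx=5,fy=5,interpolation=cv2.INTER_CUBIC))
    else:
        img=c['color'][:,:,::-1]
        cv2.imwrite('pics/sz2.png',cv2.resize(img[255:375,140:300],None,fx=5,fy=5,interpolation=cv2.INTER_CUBIC))
        cv2.imwrite('pics/sz1.png',cv2.resize(img[170:300,245:405],None,fx=5,fy=4.5,interpolation=cv2.INTER_CUBIC))
E
```

```text
scene blue 10 [314.5 234.2] [0.548 0.064 0.036] [0.549 0.063 0.037]
scene blue 11 [305.6 237.1] [0.5284 0.0402 0.036 ] [0.529 0.039 0.037]
scene red 44 [353.1 191.9] [0.596  0.2625 0.08  ] [0.592 0.273 0.071]
scene red 16 [348.7 205.7] [0.6111 0.1899 0.08  ] [0.598 0.223 0.051]
scene yellow 368 [213.1 305.8] [ 0.4921 -0.397   0.154 ] [ 0.474 -0.378  0.124]
top blue 18 [299.7 256.1] [0.5498 0.0645 0.036 ] [0.549 0.064 0.041]
top blue 20 [308.5 263.5] [0.5303 0.0419 0.036 ] [0.53  0.042 0.036]
top red 5 [212.6 237.4] [0.5905 0.2814 0.08  ] [0.59  0.281 0.083]
top yellow 246 [469.9 286.5] [ 0.4539 -0.335   0.154 ] [ 0.454 -0.335  0.155]
mtop 300 ((0.46170562505722046, -0.3539623022079468), (0.030267110094428062, 0.052739206701517105), 21.159584045410156) [ 0.46122816 -0.35253607  0.15339209]
board 7394 ((0.5572388172149658, 0.0495673269033432), (0.19905994832515717, 0.2602810859680176), 76.77635192871094)
```

View pics/tz1.png

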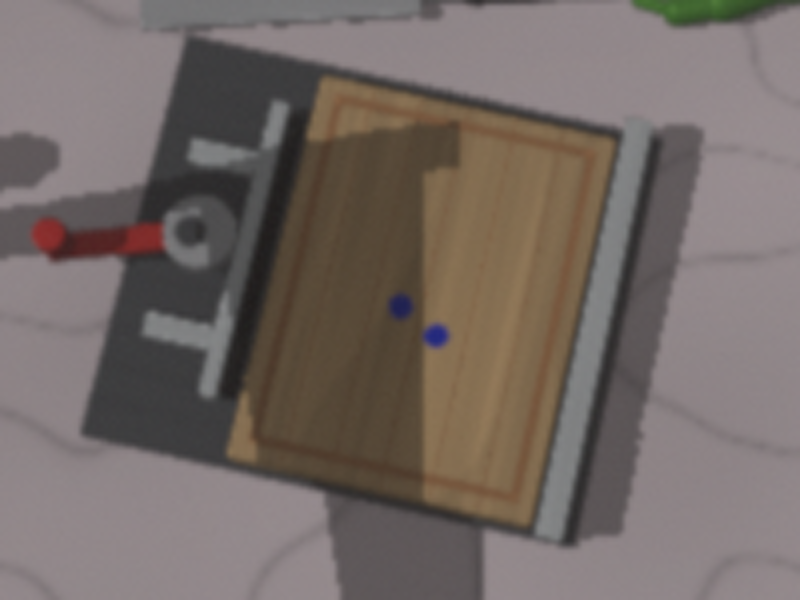

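View pics/tz2.png

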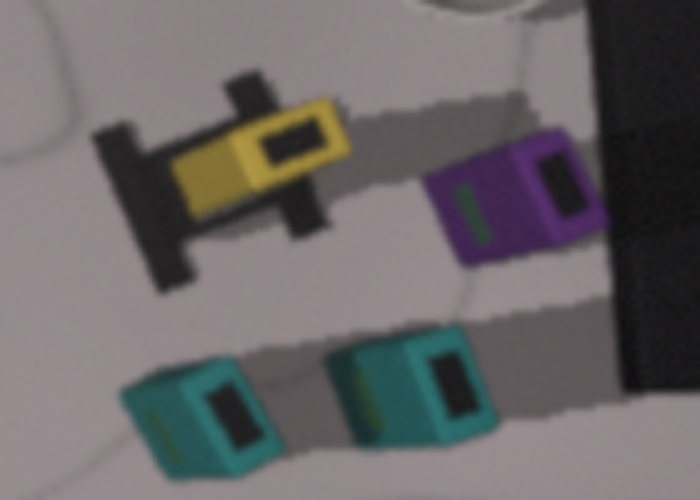

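View pics/sz2.png

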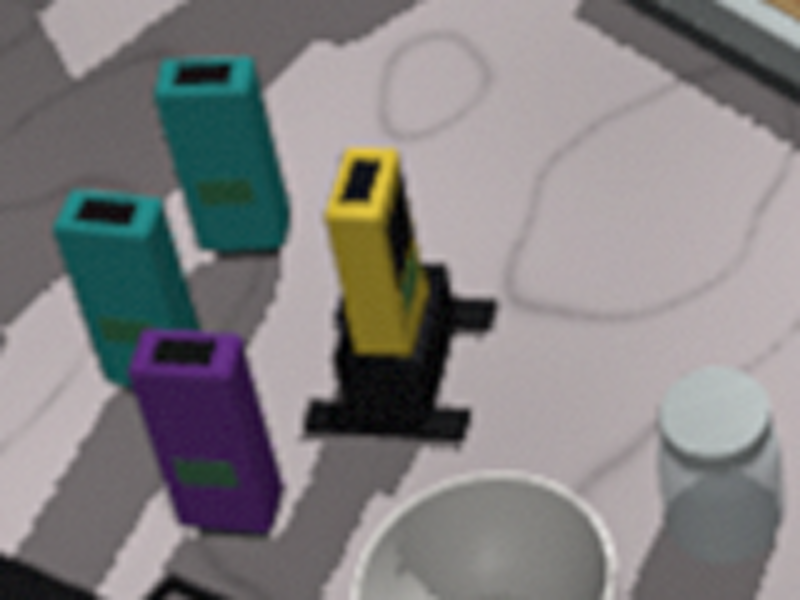

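The crops confirm that the meter is the yellow one in the black dock. The lever points roughly to image left (+y). I'll refine the knob, pivot and tray yaw before moving.

```bash
python3 - <<'E'
from h import *
for n in('scene','top'):
    c=robot.camera(n); h=hsv(c)
    m=((h[...,0]<8)|(h[...,0]>172))&(h[...,1]>140)&(h[...,2]>50)
    zm=c['z_map'];vv,uu=np.mgrid[0:480,0:640]
    K=c['intrinsics'];P=np.stack([(uu-K[0,2])/K[0,0]*zm,(vv-K[1,2])/K[1,1]*zm,zm],-1)
    W=(P-c['t'])@c['R']
    m&=(W[...,0]>.5)&(W[...,0]<.68)&(W[...,1]>.17)&(W[...,1]<.32)
    w=W[m]; hi=w[w[:,2]>.06]; lo=w[w[:,2]<.055]
    print(n,len(hi),'hi mean',hi.mean(0).round(4),hi.min(0).round(3),hi.max(0).round(3),'lo',len(lo),lo.mean(0).round(4),lo.min(0).round(3),lo.max(0).round(3))
    print(' knob top px->', proj(c,[.586,.283,.08]))
    if n=='top':
        for k,uv,z in(('knob',(212,238.7),.08),('piv',(249.2,238),.05)): print(k,atz(c,uv,z).round(4))
        H=h; g=(W[...,0]>.35)&(W[...,0]<.75)&(W[...,1]>-.12)&(W[...,1]<.28)&(W[...,2]>.038)&(W[...,2]<.055)&(h[...,1]<60)
        for a,ce,l in blobs(g,30): print('grey',a,ce.round(1),W[l].mean(0).round(3),cv2.minAreaRect(W[l][:,:2].astype(np.float32)))
    for d in robot.tip_of('lever_knob',n)[:2]: print(d['xy'],d['p'],atz(c,d['xy'],.068).round(4))
    for d in robot.tip_of('cam_pivot',n)[:2]: print(d['xy'],d['p'],atz(c,d['xy'],.046).round(4))
E
```

```text
scene 37 hi mean [0.5896 0.2761 0.0754] [0.58  0.267 0.061] [0.599 0.291 0.086] lo 50 [0.5931 0.2509 0.0451] [0.583 0.217 0.037] [0.602 0.291 0.053]
 knob top px-> [352.73155977 187.73574482]
[351.1, 190.3] 0.76 [0.5807 0.2822 0.068 ]
[343.1, 212.0] 0.9 [0.5915 0.1907 0.046 ]
[382.5, 178.0] 0.74 [0.6434 0.4192 0.046 ]
top 48 hi mean [0.5879 0.2828 0.0805] [0.579 0.273 0.073] [0.597 0.293 0.086] lo 90 [0.5923 0.2391 0.044 ] [0.586 0.22  0.038] [0.603 0.27  0.052]
 knob top px-> [211.90692002 239.15173084]
knob [0.5872 0.2828 0.08  ]
piv [0.5951 0.1937 0.05  ]
grey 38 [268.5 212.1] [0.667 0.146 0.04 ] ((0.666267454624176, 0.14488771557807922), (0.013642030768096447, 0.03960908204317093), 79.63267517089844)
grey 599 [348.  262.2] [ 0.533 -0.059  0.041] ((0.536632776260376, -0.060317449271678925), (0.017850762233138084, 0.2785293161869049), 76.77772521972656)
grey 365 [252.8 237.5] [0.597 0.185 0.045] ((0.60198974609375, 0.1848040521144867), (0.061823248863220215, 0.09152065962553024), 76.76461029052734)
grey 50 [255.2 264.5] [0.528 0.178 0.04 ] ((0.5282140970230103, 0.1786351203918457), (0.013732478022575378, 0.0415927916765213), 74.42340850830078)
[211.7, 240.1] 0.6 [0.5862 0.286  0.068 ]
[248.6, 240.2] 0.84 [0.5902 0.1957 0.046 ]
[458.5, 215.3] 0.15 [ 0.6533 -0.3476  0.046 ]
```

Pivot is about (0.5955, 0.1975) and knob about (0.5875, 0.283). That puts the lever at roughly 0.32 rad with the rest's y axis at 76.8°. The radius of about 85 mm matches the spec. I'll write a move helper and head for a point above the knob.

```bash
cat >> h.py <<'E'
def rel(p,ang,q=None,ref=None):
    """target xyz (m), tool y angle deg, tool down -> delta in tool axes"""
    o=robot.get_obs(); R0=Ro.from_quat(o['tool_rot'])
    a=np.radians(ang); y=np.array([np.cos(a),np.sin(a),0]); x=np.array([-np.sin(a),np.cos(a),0])
    T=Ro.from_matrix(np.stack([x,y,[0,0,-1]],1))
    d=R0.inv().apply(np.array(p)-o['position'])*100; r=(R0.inv()*T).as_rotvec()
    return d.round(2),r.round(3)
def st():
    o=robot.get_obs();Rm=Ro.from_quat(o['tool_rot']).as_matrix()
    print('t',round(o['time'],2),'p',o['position'].round(4),'yang',np.degrees(np.arctan2(Rm[1,1],Rm[0,1])).round(2),'zax',Rm[:,2].round(3),'F',o['ft_force'].round(2),'w',round(o['grip_width'],4),'q',o['q'].round(2))
E
python3 - <<'E'
from h import *
st();print(rel([.5875,.283,.24],5.3))
E
```

```text
t 1.4 p [0.2006 0.5919 0.2225] yang 71.28 zax [ 0. -0. -1.] F [-0.38 -0.78 -0.42] w 0.0869 q [ 1.07  0.53  1.43 -0.    1.18 -0.18]
(array([-46.56, -16.84,  -1.74]), array([-0.   ,  0.   ,  1.152]))
```

>>> send_rows:
  deltas:
    - {"tx":-3.6,"ty":-1.3,"tz":-0.8,"rz":0.09}
    - {"tx":-7.2,"ty":-2.6,"tz":-1.6,"rz":0.18}
    - {"tx":-10.8,"ty":-3.9,"tz":-1.7,"rz":0.27}
    - {"tx":-14.4,"ty":-5.2,"tz":-1.7,"rz":0.36}
    - {"tx":-18.0,"ty":-6.5,"tz":-1.7,"rz":0.45}
  claw: 5
  squeeze: 20

```text
schema error: expected keys tx, ty, tz, rx, ry, rz
```

```bash
python3 - <<'E'
from h import *
st();print(rel([.5875,.283,.24],5.3))
E
```

```text
t 1.4 p [0.2006 0.5919 0.2225] yang 71.28 zax [ 0. -0. -1.] F [-0.38 -0.78 -0.42] w 0.0869 q [ 1.07  0.53  1.43 -0.    1.18 -0.18]
(array([-46.56, -16.84,  -1.74]), array([-0.   ,  0.   ,  1.152]))
```

>>> send_rows:
  deltas:
    - {"tx":-3.6,"ty":-1.3,"tz":-0.8,"rx":0,"ry":0,"rz":0.09}
    - {"tx":-7.2,"ty":-2.6,"tz":-1.6,"rx":0,"ry":0,"rz":0.18}
    - {"tx":-10.8,"ty":-3.9,"tz":-1.7,"rx":0,"ry":0,"rz":0.27}
    - {"tx":-14.4,"ty":-5.2,"tz":-1.7,"rx":0,"ry":0,"rz":0.36}
    - {"tx":-18.0,"ty":-6.5,"tz":-1.7,"rx":0,"ry":0,"rz":0.45}
  claw: 5
  squeeze: 20

```text
time: 1.82
position: [0.3513, 0.4716, 0.24]
tool_rot: [0.38, 0.925, 0.0, 0.0]
ft_force: [0.7, 0.7, -0.9]
grip_width: 0.0616
```

```bash
python3 - <<'E'
from h import *
st();print(rel([.5875,.283,.24],5.3))
E
```

```text
t 1.82 p [0.3513 0.4716 0.24  ] yang 45.28 zax [ 0.001  0.001 -1.   ] F [ 0.71  0.69 -0.92] w 0.0616 q [ 0.74  0.46  1.51 -0.    1.17 -0.05]
(array([-30.05,   3.22,   0.  ]), array([ 0.001, -0.   ,  0.698]))
```

>>> send_rows:
  deltas:
    - {"tx":-3.5,"ty":0.4,"tz":0,"rx":0,"ry":0,"rz":0.08}
    - {"tx":-7,"ty":0.7,"tz":0,"rx":0,"ry":0,"rz":0.16}
    - {"tx":-10.5,"ty":1.1,"tz":0,"rx":0,"ry":0,"rz":0.24}
    - {"tx":-14,"ty":1.5,"tz":0,"rx":0,"ry":0,"rz":0.32}
    - {"tx":-17.5,"ty":1.9,"tz":0,"rx":0,"ry":0,"rz":0.4}

```text
time: 2.23
position: [0.4896, 0.3622, 0.2397]
tool_rot: [0.557, 0.831, 0.0, 0.0]
ft_force: [-0.1, 0.5, -0.6]
grip_width: 0.0504
```

```bash
python3 - <<'E'
from h import *
st();print(rel([.5875,.283,.12],5.3))
E
```

```text
t 2.23 p [0.4896 0.3622 0.2397] yang 22.34 zax [ 0.  0. -1.] F [-0.11  0.52 -0.61] w 0.0504 q [0.45 0.49 1.46 0.   1.2  0.06]
(array([-11.05,   6.05,  11.97]), array([ 0.   , -0.   ,  0.297]))
```

>>> send_rows:
  deltas:
    - {"tx":-3.2,"ty":1.7,"tz":0,"rx":0,"ry":0,"rz":0.1}
    - {"tx":-6.4,"ty":3.5,"tz":0,"rx":0,"ry":0,"rz":0.2}
    - {"tx":-9.6,"ty":5.2,"tz":2,"rx":0,"ry":0,"rz":0.3}
    - {"tx":-11.0,"ty":6.0,"tz":5.5,"rx":0,"ry":0,"rz":0.3}
    - {"tx":-11.0,"ty":6.0,"tz":9.5,"rx":0,"ry":0,"rz":0.3}

```text
time: 2.65
position: [0.5925, 0.2824, 0.1462]
tool_rot: [0.675, 0.738, 0.004, 0.003]
ft_force: [1.2, 1.4, -0.7]
grip_width: 0.0502
```

```bash
python3 - <<'E'
from h import *
st();print(rel([.5875,.283,.052],5.3))
c=snap('scene','s1.png');img=c['color'][:,:,::-1]
cv2.imwrite('pics/s1z.png',cv2.resize(img[100:270,265:445],None,fx=4,fy=3.5,interpolation=cv2.INTER_CUBIC))
E
```

```text
t 2.65 p [0.5925 0.2824 0.1462] yang 5.11 zax [ 0.011  0.002 -1.   ] F [ 1.24  1.45 -0.69] w 0.0502 q [ 0.28  0.65  1.43 -0.    1.05  0.19]
(array([ 0.1 , -0.6 ,  9.42]), array([ 0.011, -0.001, -0.003]))
```

View pics/s1z.png

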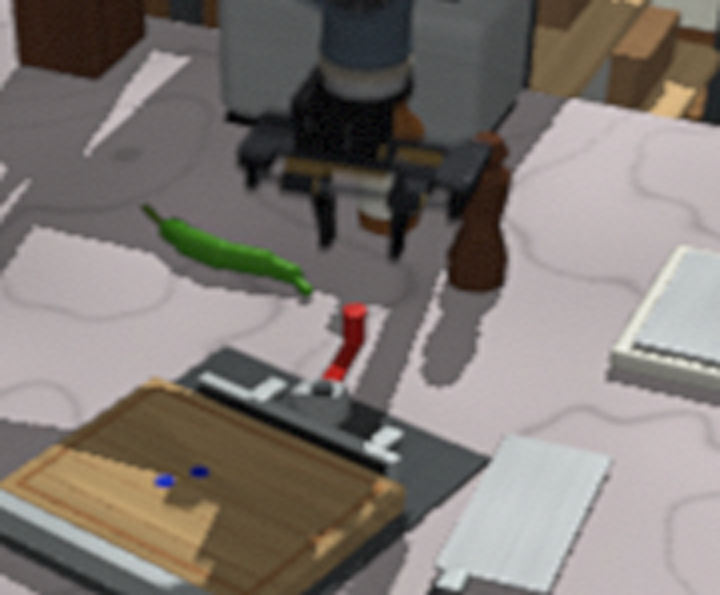

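The fingers sit above the knob, one on each side. Descending in two steps.

>>> send_rows:
  deltas:
    - {"tx":0,"ty":0,"tz":2,"rx":0,"ry":0,"rz":0}
    - {"tx":0,"ty":0,"tz":4,"rx":0,"ry":0,"rz":0}
    - {"tx":0,"ty":0,"tz":4,"rx":0,"ry":0,"rz":0}

```text
time: 2.95
position: [0.5827, 0.2842, 0.101]
tool_rot: [0.673, 0.74, -0.004, -0.002]
ft_force: [-0.5, -0.5, -0.7]
grip_width: 0.0501
```

```bash
python3 - <<'E'
from h import *
st();print(rel([.5875,.283,.052],5.3))
c=snap('top','t1.png');img=c['color'][:,:,::-1]
c=snap('scene','s2.png');img=c['color'][:,:,::-1]
cv2.imwrite('pics/s2z.png',cv2.resize(img[130:230,300:410],None,fx=6,fy=6,interpolation=cv2.INTER_CUBIC))
E
```

```text
t 2.95 p [0.5827 0.2842 0.101 ] yang 5.4 zax [-0.009 -0.002 -1.   ] F [-0.52 -0.51 -0.71] w 0.0501 q [0.28 0.71 1.46 0.   0.98 0.19]
(array([-0.16,  0.51,  4.9 ]), array([-0.009,  0.002,  0.002]))
```

View pics/s2z.png

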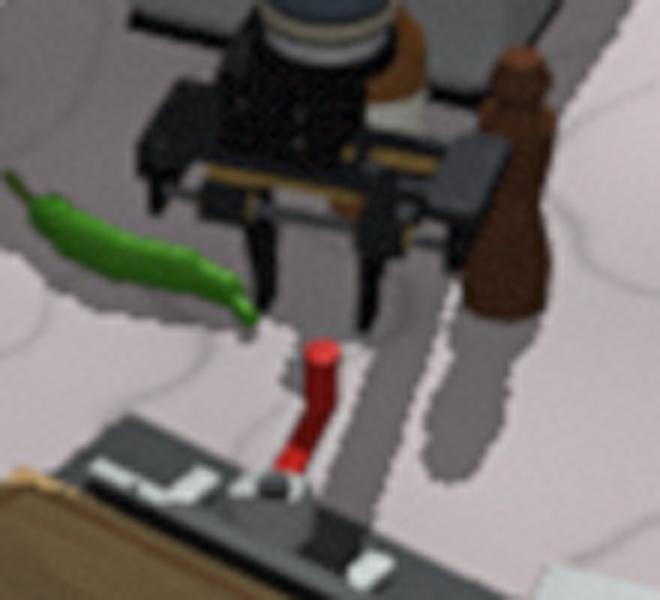

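```bash
python3 - <<'E'
from h import *
st();print(rel([.5875,.283,.052],5.3))
E
```

```text
t 3.05 p [0.5854 0.2852 0.1048] yang 5.42 zax [-0.001 -0.    -1.   ] F [ 0.6  -0.76  1.53] w 0.0497 q [0.28 0.7  1.46 0.   0.98 0.19]
(array([-0.24,  0.2 ,  5.28]), array([-0.001,  0.   ,  0.002]))
```

>>> send_rows:
  deltas:
    - {"tx":-0.1,"ty":0.2,"tz":1.3,"rx":0,"ry":0,"rz":0}
    - {"tx":-0.1,"ty":0.2,"tz":3,"rx":0,"ry":0,"rz":0}
    - {"tx":-0.1,"ty":0.2,"tz":4.4,"rx":0,"ry":0,"rz":0}
    - {"tx":-0.1,"ty":0.2,"tz":5.2,"rx":0,"ry":0,"rz":0}
    - {"tx":-0.1,"ty":0.2,"tz":5.2,"rx":0,"ry":0,"rz":0}

```text
time: 3.47
position: [0.5873, 0.284, 0.0515]
tool_rot: [0.673, 0.74, -0.001, -0.001]
ft_force: [-0.4, -0.4, 0.6]
grip_width: 0.0502
```

```bash
python3 - <<'E'
from h import *
c=snap('scene','s3.png');img=c['color'][:,:,::-1]
st();print(rel([.5875,.283,.052],5.3))
cv2.imwrite('pics/s3z.png',cv2.resize(img[130:230,300:410],None,fx=6,fy=6,interpolation=cv2.INTER_CUBIC))
E
```

```text
t 3.52 p [0.5879 0.2842 0.0525] yang 5.4 zax [-0. -0. -1.] F [-0.01 -0.01 -0.49] w 0.0498 q [ 0.28  0.78  1.48 -0.    0.89  0.19]
(array([-0.12, -0.05,  0.05]), array([-0.   ,  0.   ,  0.002]))
```

View pics/s3z.png

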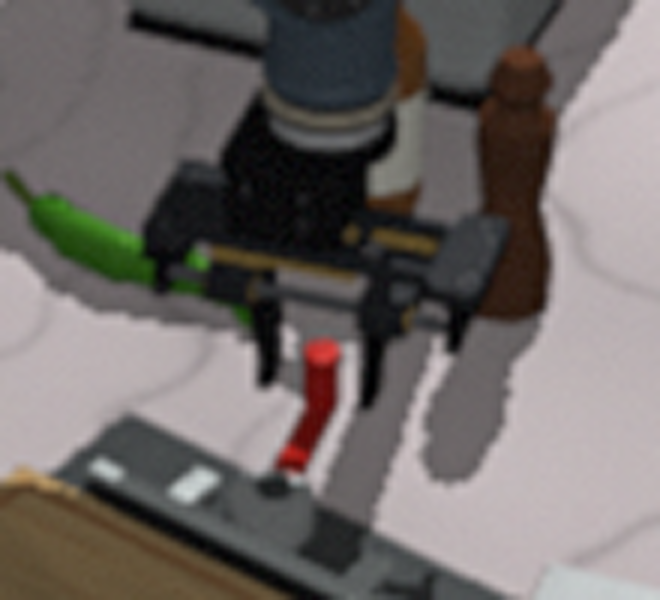

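The knob is caged between the fingers: tips at about (265,380) and (368,400), knob at (322,370). I'll narrow the cage and swing about the pivot. In tool axes the arc is tx=-r(1-cos), ty=-r·sin, rz=-Δ.

>>> send_rows:
  deltas:
    - {"tx":-0.1,"ty":0,"tz":0,"rx":0,"ry":0,"rz":0}
    - {"tx":-0.1,"ty":0,"tz":0,"rx":0,"ry":0,"rz":0}
    - {"tx":-0.1,"ty":0,"tz":0,"rx":0,"ry":0,"rz":0}
    - {"tx":-0.1,"ty":0,"tz":0,"rx":0,"ry":0,"rz":0}
  claw: 2.8

```text
time: 3.85
position: [0.5887, 0.2832, 0.0534]
tool_rot: [0.673, 0.74, 0.001, 0.0]
ft_force: [-0.0, 0.6, -1.2]
grip_width: 0.0321
```

>>> send_rows:
  deltas:
    - {"tx":-0.03,"ty":-0.75,"tz":0,"rx":0,"ry":0,"rz":-0.087}
    - {"tx":-0.13,"ty":-1.49,"tz":0,"rx":0,"ry":0,"rz":-0.175}
    - {"tx":-0.29,"ty":-2.23,"tz":0,"rx":0,"ry":0,"rz":-0.262}
    - {"tx":-0.52,"ty":-2.94,"tz":0,"rx":0,"ry":0,"rz":-0.349}
    - {"tx":-0.81,"ty":-3.63,"tz":0,"rx":0,"ry":0,"rz":-0.436}

```text
time: 4.27
position: [0.5558, 0.2729, 0.0535]
tool_rot: [0.496, 0.869, 0.003, 0.003]
ft_force: [4.0, 2.0, -2.2]
grip_width: 0.0281
```

```bash
python3 - <<'E'
from h import *
c=snap('scene','s4.png');img=c['color'][:,:,::-1]
st()
p=robot.get_obs()['position'][:2]-[.5955,.1975];print(np.linalg.norm(p),np.degrees(np.arctan2(p[1],p[0])))
cv2.imwrite('pics/s4z.png',cv2.resize(img[130:230,290:400],None,fx=6,fy=6,interpolation=cv2.INTER_CUBIC))
E
```

```text
t 4.32 p [0.5536 0.2721 0.0534] yang 30.76 zax [ 0.004  0.002 -1.   ] F [1.57 1.61 3.11] w 0.0281 q [ 0.28  0.74  1.58  0.    0.82 -0.26]
0.08552347458339164 119.30435139672309
```

View pics/s4z.png

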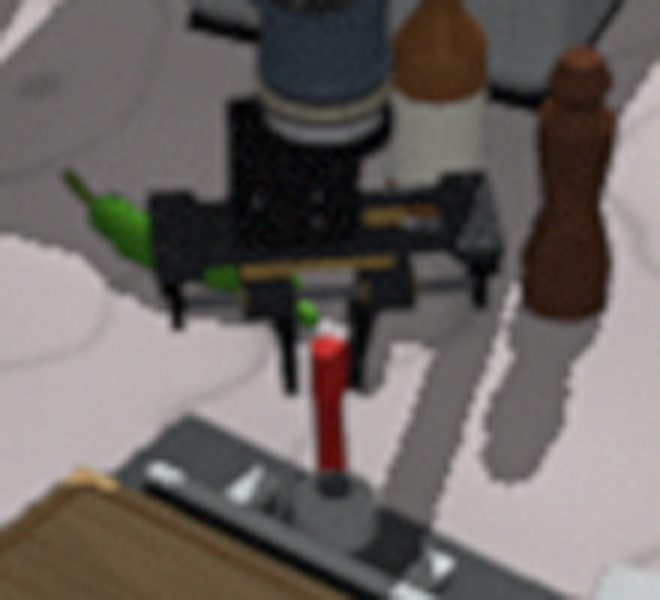

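The lever is turning with the cage, with the knob now at about (328,345). Continuing.

>>> send_rows:
  deltas:
    - {"tx":-0.03,"ty":-0.75,"tz":0,"rx":0,"ry":0,"rz":-0.087}
    - {"tx":-0.13,"ty":-1.49,"tz":0,"rx":0,"ry":0,"rz":-0.175}
    - {"tx":-0.29,"ty":-2.23,"tz":0,"rx":0,"ry":0,"rz":-0.262}
    - {"tx":-0.52,"ty":-2.94,"tz":0,"rx":0,"ry":0,"rz":-0.349}
    - {"tx":-0.81,"ty":-3.63,"tz":0,"rx":0,"ry":0,"rz":-0.436}

```text
time: 4.73
position: [0.5275, 0.2479, 0.0536]
tool_rot: [0.297, 0.955, 0.002, 0.002]
ft_force: [2.4, 5.0, 0.8]
grip_width: 0.0278
```

>>> send_rows:
  deltas:
    - {"tx":-0.03,"ty":-0.75,"tz":0,"rx":0,"ry":0,"rz":-0.087}
    - {"tx":-0.13,"ty":-1.49,"tz":0,"rx":0,"ry":0,"rz":-0.175}
    - {"tx":-0.29,"ty":-2.23,"tz":0,"rx":0,"ry":0,"rz":-0.262}
    - {"tx":-0.42,"ty":-2.65,"tz":0,"rx":0,"ry":0,"rz":-0.314}
    - {"tx":-0.42,"ty":-2.65,"tz":0,"rx":0,"ry":0,"rz":-0.314}

```text
time: 5.15
position: [0.5146, 0.2227, 0.0535]
tool_rot: [0.146, 0.989, 0.001, 0.001]
ft_force: [-0.6, 2.1, 2.2]
grip_width: 0.0281
```

```bash
python3 - <<'E'
from h import *
c=snap('scene','s5.png');img=c['color'][:,:,::-1]
st()
p=robot.get_obs()['position'][:2]-[.5955,.1975];print(np.linalg.norm(p),np.degrees(np.arctan2(p[1],p[0])))
cv2.imwrite('pics/s5z.png',cv2.resize(img[130:230,280:390],None,fx=6,fy=6,interpolation=cv2.INTER_CUBIC))
E
```

```text
t 5.2 p [0.5147 0.2227 0.0534] yang 73.17 zax [ 0.002  0.001 -1.   ] F [0.2  2.59 1.98] w 0.0279 q [ 0.21  0.69  1.73  0.    0.72 -1.07]
0.08467406184577818 162.71032365923975
```

View pics/s5z.png

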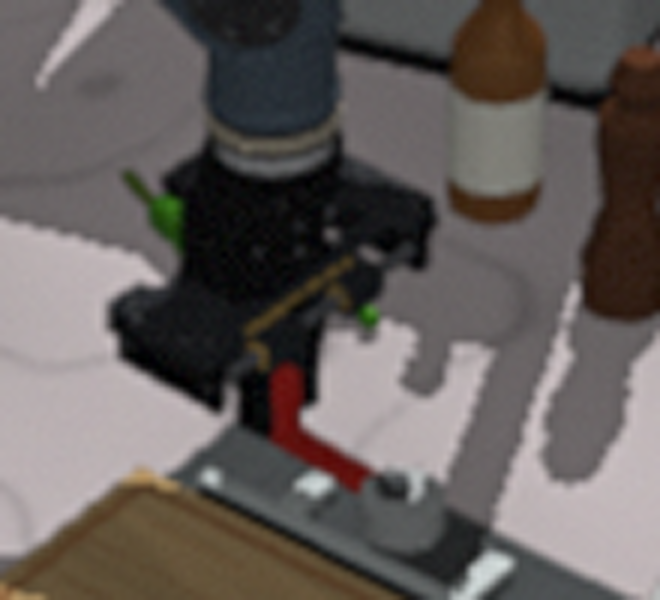

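Knob is nearly beside the jaw at (285,385), so the lever is at about 1.45 rad. A little more to finish.

>>> send_rows:
  deltas:
    - {"tx":-0.02,"ty":-0.5,"tz":0,"rx":0,"ry":0,"rz":-0.06}
    - {"tx":-0.06,"ty":-1.0,"tz":0,"rx":0,"ry":0,"rz":-0.12}
    - {"tx":-0.06,"ty":-1.0,"tz":0,"rx":0,"ry":0,"rz":-0.12}
    - {"tx":-0.06,"ty":-1.0,"tz":0,"rx":0,"ry":0,"rz":-0.12}

```text
time: 5.53
position: [0.5127, 0.2139, 0.0533]
tool_rot: [0.087, 0.996, 0.001, 0.001]
ft_force: [-0.2, 6.5, 2.0]
grip_width: 0.0281
```

```bash
python3 - <<'E'
from h import *
st()
p=robot.get_obs()['position'][:2]-[.5955,.1975];print(np.linalg.norm(p),np.degrees(np.arctan2(p[1],p[0])))
E
```

```text
t 5.53 p [0.5127 0.2139 0.0533] yang 80.01 zax [ 0.003  0.002 -1.   ] F [-0.23  6.5   2.  ] w 0.0281 q [ 0.19  0.69  1.74  0.    0.71 -1.21]
0.08440011341913967 168.78320015130993
```

Force of about 6.5 N at 85 mm is the clamping torque, so the lever is home. Opening and lifting straight up.

>>> send_rows:
  deltas:
    - {"tx":0,"ty":0.3,"tz":0,"rx":0,"ry":0,"rz":0}
    - {"tx":0,"ty":0.3,"tz":0,"rx":0,"ry":0,"rz":0}
    - {"tx":0,"ty":0.3,"tz":-1.5,"rx":0,"ry":0,"rz":0}
    - {"tx":0,"ty":0.3,"tz":-4,"rx":0,"ry":0,"rz":0}
    - {"tx":0,"ty":0.3,"tz":-8,"rx":0,"ry":0,"rz":0}
  claw: 4.5

```text
time: 5.95
position: [0.509, 0.2142, 0.13]
tool_rot: [0.086, 0.996, -0.002, -0.005]
ft_force: [1.3, -0.3, -0.9]
grip_width: 0.0444
```

>>> send_rows:
  deltas:
    - {"tx":0,"ty":0,"tz":-4,"rx":0,"ry":0,"rz":0}
    - {"tx":0,"ty":-2,"tz":-8,"rx":0,"ry":0,"rz":0}
    - {"tx":0,"ty":-5,"tz":-10,"rx":0,"ry":0,"rz":0}
    - {"tx":0,"ty":-9,"tz":-12,"rx":0,"ry":0,"rz":0}
    - {"tx":0,"ty":-13,"tz":-12,"rx":0,"ry":0,"rz":0}

```text
time: 6.37
position: [0.492, 0.0874, 0.2563]
tool_rot: [0.085, 0.996, -0.0, 0.004]
ft_force: [1.0, -1.2, -0.6]
grip_width: 0.0451
```

>>> send_rows:
  deltas:
    - {"tx":0,"ty":-4,"tz":0,"rx":0,"ry":0,"rz":0.12}
    - {"tx":0,"ty":-8,"tz":0,"rx":0,"ry":0,"rz":0.24}
    - {"tx":0,"ty":-12,"tz":0,"rx":0,"ry":0,"rz":0.36}
    - {"tx":0,"ty":-16,"tz":0,"rx":0,"ry":0,"rz":0.48}
    - {"tx":0,"ty":-20,"tz":0,"rx":0,"ry":0,"rz":0.6}

```text
time: 6.78
position: [0.4548, -0.1106, 0.2524]
tool_rot: [0.379, 0.925, -0.0, -0.001]
ft_force: [1.1, -0.3, -0.1]
grip_width: 0.0449
```

```bash
python3 - <<'E'
from h import *
c=snap('scene','s6.png');img=c['color'][:,:,::-1]
c2=snap('top','t6.png');
st();print(rel([.4617,-.354,.24],21.2))
for cc in(c,c2):
  for a,ce,l in blobs(masks(cc)['blue'],4):
    p=atz(cc,ce,.036)
    if .4<p[0]<.7 and -.1<p[1]<.2: print(a,p.round(4))
cv2.imwrite('pics/s6z.png',cv2.resize(img[150:300,240:400],None,fx=5,fy=4,interpolation=cv2.INTER_CUBIC))
E
```

```text
t 6.88 p [ 0.4555 -0.1146  0.2525] yang 45.25 zax [-0.001 -0.003 -1.   ] F [-0.12  1.16  0.37] w 0.0449 q [-0.48  0.28  1.77 -0.    1.09 -1.27]
(array([-17.29, -16.57,   1.32]), array([-0.002,  0.002,  0.42 ]))
10 [0.5477 0.0602 0.036 ]
10 [0.5283 0.0396 0.036 ]
16 [0.5487 0.0625 0.036 ]
18 [0.5296 0.0394 0.036 ]
```

View pics/s6z.png

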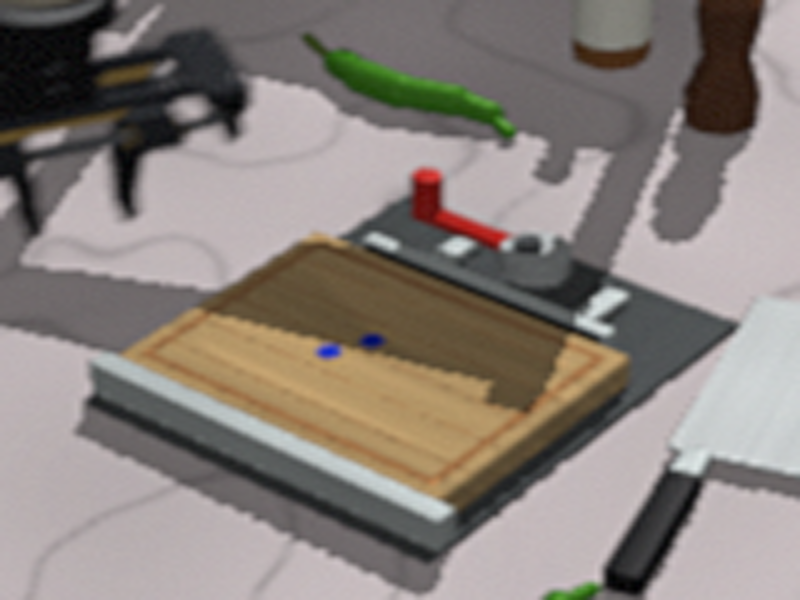

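View pics/t6.png

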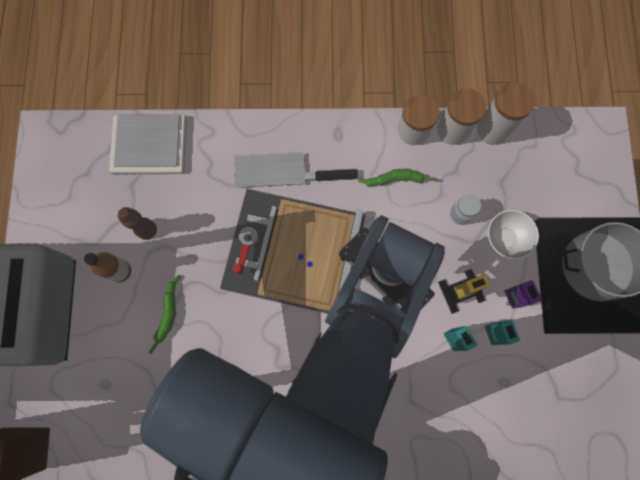

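The lever lies parallel to the jaw, with its knob at (241,268) in the top view, and the dots shifted about 2–3 mm. I'll check the lever angle and whether the jaw meets the board.

```bash
python3 - <<'E'
from h import *
c=snap('top','t7.png');img=c['color'][:,:,::-1]
cv2.imwrite('pics/t7z.png',cv2.resize(img[185:320,215:375],None,fx=5,fy=4.4,interpolation=cv2.INTER_CUBIC))
for d in robot.tip_of('lever_knob','top')[:1]:
    k=atz(c,d['xy'],.068); v=k[:2]-[.5955,.1975]; print(k,d['p'],np.linalg.norm(v),np.degrees(np.arctan2(v[1],v[0]))-76.8)
zm=c['z_map'];vv,uu=np.mgrid[0:480,0:640];K=c['intrinsics'];P=np.stack([(uu-K[0,2])/K[0,0]*zm,(vv-K[1,2])/K[1,1]*zm,zm],-1);W=(P-c['t'])@c['R']
h=hsv(c);m=((h[...,0]<8)|(h[...,0]>172))&(h[...,1]>140)&(h[...,2]>50)&(W[...,0]>.45)&(W[...,0]<.68)&(W[...,1]>.15)&(W[...,1]<.32)&(W[...,2]>.06)
w=W[m].mean(0);v=w[:2]-[.5955,.1975];print(w,np.linalg.norm(v),np.degrees(np.arctan2(v[1],v[0]))-76.8)
E
```

```text
[0.59163181 0.19199167 0.068     ] 0.63 0.006730868787099995 -201.878176836288
[0.51328316 0.21799013 0.07956493] 0.08473165654035962 89.20579019446477
```

View pics/t7z.png

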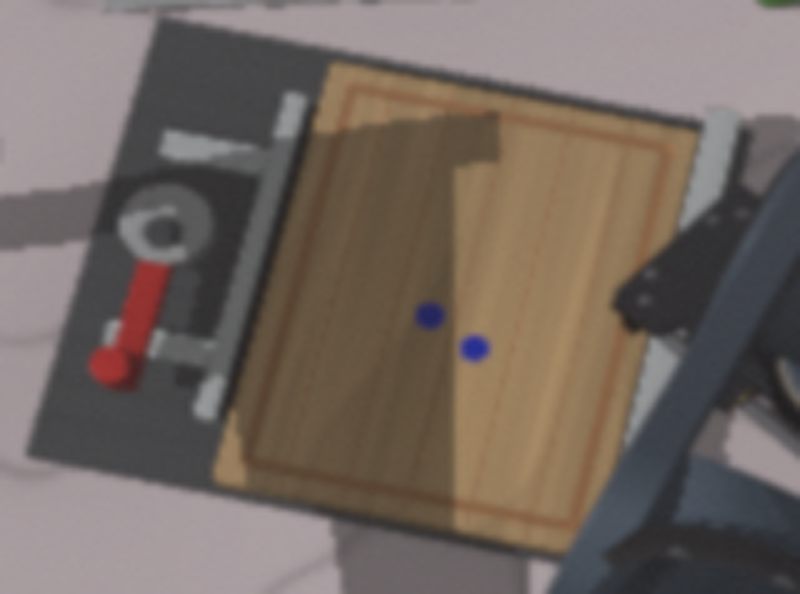

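The lever is at 89.2° (1.557 rad) and the jaw is against the board. Now to a point above the meter, with the gripper open.

>>> send_rows:
  deltas:
    - {"tx":-2.5,"ty":-2.4,"tz":0,"rx":0,"ry":0,"rz":0.06}
    - {"tx":-5,"ty":-4.8,"tz":0,"rx":0,"ry":0,"rz":0.12}
    - {"tx":-7.5,"ty":-7.2,"tz":0,"rx":0,"ry":0,"rz":0.18}
    - {"tx":-10,"ty":-9.6,"tz":0,"rx":0,"ry":0,"rz":0.24}
    - {"tx":-12.5,"ty":-12,"tz":0,"rx":0,"ry":0,"rz":0.3}
  claw: 7.5

```text
time: 7.4
position: [0.4626, -0.2812, 0.2523]
tool_rot: [0.51, 0.86, 0.0, -0.001]
ft_force: [0.3, -0.8, 0.9]
grip_width: 0.0697
```

```bash
python3 - <<'E'
from h import *
c=robot.camera('scene');st();print(rel([.4617,-.354,.20],21.2))
E
```

```text
t 7.45 p [ 0.4641 -0.2891  0.2526] yang 28.37 zax [ 0.002 -0.007 -1.   ] F [ 1.55 -5.3   0.8 ] w 0.0717 q [-0.76  0.38  1.6  -0.    1.15 -1.25]
(array([-5.56, -3.28,  5.3 ]), array([-0.001,  0.007,  0.125]))
```

>>> send_rows:
  deltas:
    - {"tx":-2.4,"ty":-1.3,"tz":0,"rx":0,"ry":0,"rz":0.06}
    - {"tx":-4.5,"ty":-2.6,"tz":1.5,"rx":0,"ry":0,"rz":0.12}
    - {"tx":-5.6,"ty":-3.3,"tz":3.5,"rx":0,"ry":0,"rz":0.12}
    - {"tx":-5.6,"ty":-3.3,"tz":5,"rx":0,"ry":0,"rz":0.12}
    - {"tx":-5.6,"ty":-3.3,"tz":5,"rx":0,"ry":0,"rz":0.12}

```text
time: 7.87
position: [0.459, -0.344, 0.199]
tool_rot: [0.56, 0.828, 0.001, -0.004]
ft_force: [0.5, 1.8, -0.4]
grip_width: 0.0752
```

```bash
python3 - <<'E'
from h import *
c=snap('scene','s8.png');img=c['color'][:,:,::-1]
st();print(rel([.4617,-.354,.097],21.2))
cv2.imwrite('pics/s8z.png',cv2.resize(img[200:360,130:290],None,fx=4.5,fy=3.7,interpolation=cv2.INTER_CUBIC))
E
```

```text
t 7.92 p [ 0.4597 -0.3442  0.2006] yang 21.9 zax [-0.004  0.005 -1.   ] F [-0.82  0.18  0.65] w 0.0749 q [-0.84  0.49  1.58  0.    1.08 -1.22]
(array([-1.05, -0.16, 10.35]), array([-0.002, -0.006,  0.012]))
```

View pics/s8z.png

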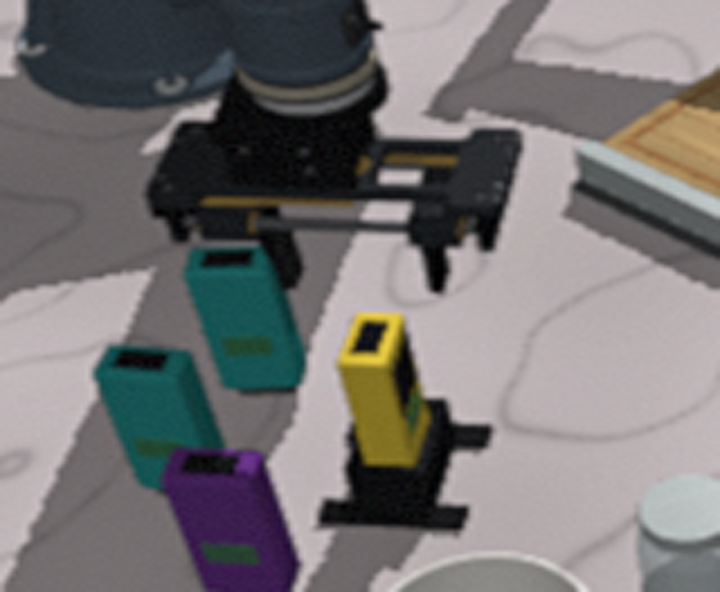

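The open fingers straddle the yellow meter at (372,340) and are clear of the look-alikes. Descending to the grip zone.

>>> send_rows:
  deltas:
    - {"tx":-1,"ty":-0.2,"tz":1.5,"rx":0,"ry":-0.005,"rz":0.012}
    - {"tx":-1,"ty":-0.2,"tz":4,"rx":0,"ry":-0.005,"rz":0.012}
    - {"tx":-1,"ty":-0.2,"tz":7,"rx":0,"ry":-0.005,"rz":0.012}
    - {"tx":-1,"ty":-0.2,"tz":9,"rx":0,"ry":-0.005,"rz":0.012}
    - {"tx":-1,"ty":-0.2,"tz":10.3,"rx":0,"ry":-0.005,"rz":0.012}

```text
time: 8.33
position: [0.4623, -0.3546, 0.0985]
tool_rot: [0.565, 0.825, -0.001, 0.001]
ft_force: [-0.5, 0.2, -0.1]
grip_width: 0.0749
```

>>> send_rows:
  deltas:
    - {"tx":0,"ty":0,"tz":0,"rx":0,"ry":0,"rz":0}
    - {"tx":0,"ty":0,"tz":0,"rx":0,"ry":0,"rz":0}

```text
time: 8.5
position: [0.4628, -0.3558, 0.1]
tool_rot: [0.565, 0.825, -0.001, 0.002]
ft_force: [-0.0, 0.6, 0.8]
grip_width: 0.0746
```

```bash
python3 - <<'E'
from h import *
c=snap('scene','s9.png');img=c['color'][:,:,::-1]
st();print(rel([.4617,-.354,.097],21.2))
cv2.imwrite('pics/s9z.png',cv2.resize(img[230:360,150:280],None,fx=5,fy=4.5,interpolation=cv2.INTER_CUBIC))
E
```

```text
t 8.55 p [ 0.4632 -0.3566  0.1008] yang 21.19 zax [ 0.003 -0.006 -1.   ] F [-0.28 -0.26  0.42] w 0.075 q [-0.85  0.63  1.64 -0.    0.86 -1.21]
(array([ 0.3 , -0.05,  0.38]), array([ 0.001,  0.007, -0.   ]))
```

View pics/s9z.png

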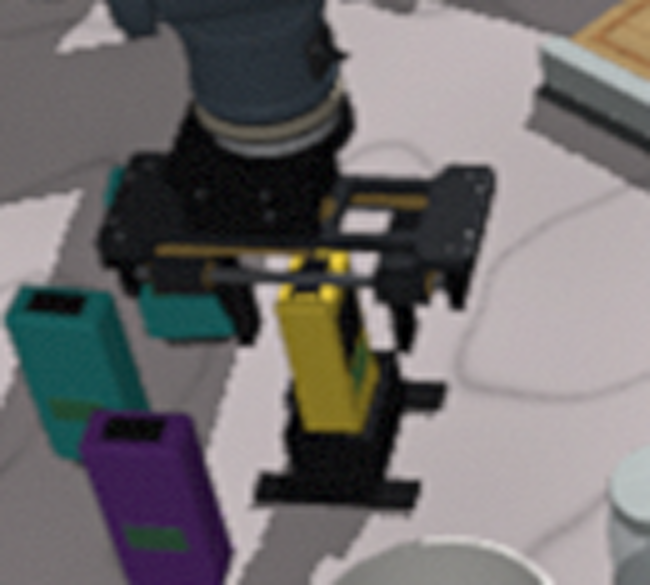

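>>> send_rows:
  deltas:
    - {"tx":0.25,"ty":0,"tz":0.3,"rx":0,"ry":0.007,"rz":0}
    - {"tx":0.25,"ty":0,"tz":0.3,"rx":0,"ry":0.007,"rz":0}
    - {"tx":0.25,"ty":0,"tz":0.3,"rx":0,"ry":0.007,"rz":0}
    - {"tx":0.25,"ty":0,"tz":0.3,"rx":0,"ry":0.007,"rz":0}

```text
time: 8.88
position: [0.4614, -0.3549, 0.0973]
tool_rot: [0.566, 0.825, 0.0, -0.0]
ft_force: [-0.6, 1.0, -0.1]
grip_width: 0.0753
```

>>> send_rows:
  deltas:
    - {"tx":0,"ty":0,"tz":0,"rx":0,"ry":0,"rz":0}
    - {"tx":0,"ty":0,"tz":0,"rx":0,"ry":0,"rz":0}
    - {"tx":0,"ty":0,"tz":0,"rx":0,"ry":0,"rz":0}
    - {"tx":0,"ty":0,"tz":0,"rx":0,"ry":0,"rz":0}
    - {"tx":0,"ty":0,"tz":0,"rx":0,"ry":0,"rz":0}
  claw: 2.0
  squeeze: 25

```text
time: 9.3
position: [0.4611, -0.3547, 0.0965]
tool_rot: [0.566, 0.825, 0.001, -0.001]
ft_force: [0.1, -0.4, 0.2]
grip_width: 0.0495
```

>>> send_rows:
  deltas:
    - {"tx":0,"ty":0,"tz":0,"rx":0,"ry":0,"rz":0}
    - {"tx":0,"ty":0,"tz":0,"rx":0,"ry":0,"rz":0}
    - {"tx":0,"ty":0,"tz":0,"rx":0,"ry":0,"rz":0}
    - {"tx":0,"ty":0,"tz":0,"rx":0,"ry":0,"rz":0}

```text
time: 9.63
position: [0.4611, -0.3546, 0.0965]
tool_rot: [0.566, 0.825, 0.001, -0.001]
ft_force: [-1.0, -0.6, -0.4]
grip_width: 0.0297
```

```bash
python3 - <<'E'
from h import *
st();print(rel([.4617,-.354,.097],21.2))
E
```

```text
t 9.63 p [ 0.4611 -0.3546  0.0965] yang 21.09 zax [-0.001  0.002 -1.   ] F [-0.97 -0.57 -0.45] w 0.0297 q [-0.85  0.64  1.65  0.    0.85 -1.22]
(array([ 0.04,  0.08, -0.05]), array([-0.   , -0.002, -0.002]))
```

Gripped at 29.7 mm, against the 30 mm case. Lifting straight up.

>>> send_rows:
  deltas:
    - {"tx":0,"ty":0,"tz":0,"rx":0,"ry":0,"rz":0}
    - {"tx":0,"ty":0,"tz":-1,"rx":0,"ry":0,"rz":0}
    - {"tx":0,"ty":0,"tz":-2.5,"rx":0,"ry":0,"rz":0}
    - {"tx":0,"ty":0,"tz":-4.5,"rx":0,"ry":0,"rz":0}
    - {"tx":0,"ty":0,"tz":-6.5,"rx":0,"ry":0,"rz":0}

```text
time: 10.05
position: [0.4607, -0.3542, 0.1621]
tool_rot: [0.566, 0.825, 0.001, -0.002]
ft_force: [-0.0, -0.1, -2.6]
grip_width: 0.0295
```

>>> send_rows:
  deltas:
    - {"tx":0,"ty":0,"tz":-1.5,"rx":0,"ry":0,"rz":0}
    - {"tx":0,"ty":0,"tz":-3,"rx":0,"ry":0,"rz":0}
    - {"tx":0,"ty":0,"tz":-4,"rx":0,"ry":0,"rz":0}
    - {"tx":0,"ty":0,"tz":-4,"rx":0,"ry":0,"rz":0}
    - {"tx":0,"ty":0,"tz":-4,"rx":0,"ry":0,"rz":0}

```text
time: 10.47
position: [0.4612, -0.3549, 0.2019]
tool_rot: [0.566, 0.825, 0.0, -0.0]
ft_force: [-0.3, 0.5, -1.8]
grip_width: 0.0299
```

```bash
python3 - <<'E'
from h import *
c=snap('scene','s10.png');img=c['color'][:,:,::-1]
st();print(rel([.5391,.051,.20],-39.7))
cv2.imwrite('pics/s10z.png',cv2.resize(img[180:360,130:310],None,fx=4,fy=3.3,interpolation=cv2.INTER_CUBIC))
E
```

```text
t 10.52 p [ 0.4608 -0.3544  0.2011] yang 21.09 zax [-0.001  0.003 -1.   ] F [-0.53 -0.14 -1.75] w 0.0295 q [-0.85  0.5   1.57  0.    1.08 -1.22]
(array([35.01, 21.89,  0.21]), array([-0.002, -0.003,  1.061]))
```

View pics/s10z.png

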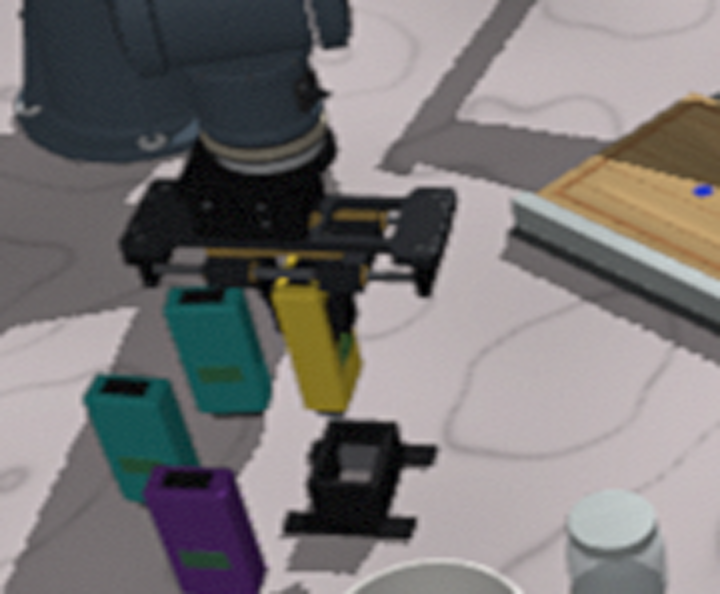

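The meter is out and held upright; its pocket at (360,470) is empty. Moving over the dots.

>>> send_rows:
  deltas:
    - {"tx":1.5,"ty":1,"tz":0,"rx":0,"ry":0,"rz":0.05}
    - {"tx":4,"ty":2.5,"tz":0,"rx":0,"ry":0,"rz":0.12}
    - {"tx":6.8,"ty":4.2,"tz":0,"rx":0,"ry":0,"rz":0.2}
    - {"tx":9.6,"ty":6,"tz":0,"rx":0,"ry":0,"rz":0.28}
    - {"tx":12.4,"ty":7.7,"tz":0,"rx":0,"ry":0,"rz":0.36}

```text
time: 10.93
position: [0.4877, -0.2097, 0.2003]
tool_rot: [0.706, 0.708, 0.0, -0.002]
ft_force: [0.8, 0.5, -1.5]
grip_width: 0.0296
```

```bash
python3 - <<'E'
from h import *
st();print(rel([.5388,.0505,.20],-40.5))
E
```

```text
t 10.93 p [ 0.4877 -0.2097  0.2003] yang 0.17 zax [-0.003  0.004 -1.   ] F [ 0.81  0.53 -1.48] w 0.0296 q [-0.62  0.43  1.69  0.    1.02 -0.62]
(array([26.01,  5.19,  0.12]), array([-0.004, -0.003,  0.71 ]))
```

>>> send_rows:
  deltas:
    - {"tx":2.8,"ty":0.6,"tz":0,"rx":0,"ry":0,"rz":0.08}
    - {"tx":5.6,"ty":1.1,"tz":0,"rx":0,"ry":0,"rz":0.16}
    - {"tx":8.4,"ty":1.7,"tz":0,"rx":0,"ry":0,"rz":0.24}
    - {"tx":11.2,"ty":2.2,"tz":0,"rx":0,"ry":0,"rz":0.32}
    - {"tx":14,"ty":2.8,"tz":0,"rx":0,"ry":0,"rz":0.4}

```text
time: 11.35
position: [0.5143, -0.0695, 0.2007]
tool_rot: [0.832, 0.554, -0.001, -0.002]
ft_force: [0.8, -0.6, -2.2]
grip_width: 0.03
```

```bash
python3 - <<'E'
from h import *
st();print(rel([.5388,.0505,.20],-40.5))
E
```

```text
t 11.35 p [ 0.5143 -0.0695  0.2007] yang -22.69 zax [-0.004  0.003 -1.   ] F [ 0.79 -0.55 -2.21] w 0.03 q [-0.35  0.42  1.72  0.    1.01  0.04]
(array([12.01, -2.37,  0.09]), array([-0.005, -0.001,  0.311]))
```

>>> send_rows:
  deltas:
    - {"tx":2.8,"ty":-0.6,"tz":0,"rx":0,"ry":0,"rz":0.08}
    - {"tx":5.6,"ty":-1.1,"tz":0,"rx":0,"ry":0,"rz":0.16}
    - {"tx":8.4,"ty":-1.6,"tz":0,"rx":0,"ry":0,"rz":0.24}
    - {"tx":10.6,"ty":-2.1,"tz":0,"rx":0,"ry":0,"rz":0.3}
    - {"tx":11.6,"ty":-2.3,"tz":0,"rx":0,"ry":0,"rz":0.31}

```text
time: 11.77
position: [0.5376, 0.0478, 0.2008]
tool_rot: [0.907, 0.421, -0.001, -0.002]
ft_force: [-0.0, 0.2, -1.4]
grip_width: 0.0295
```

>>> send_rows:
  deltas:
    - {"tx":0,"ty":0,"tz":1,"rx":0,"ry":0,"rz":0}
    - {"tx":0,"ty":0,"tz":2.5,"rx":0,"ry":0,"rz":0}
    - {"tx":0,"ty":0,"tz":3,"rx":0,"ry":0,"rz":0}
    - {"tx":0,"ty":0,"tz":3,"rx":0,"ry":0,"rz":0}
    - {"tx":0,"ty":0,"tz":3,"rx":0,"ry":0,"rz":0}

```text
time: 12.18
position: [0.5377, 0.0441, 0.1712]
tool_rot: [0.907, 0.42, -0.001, -0.002]
ft_force: [0.0, 0.5, -1.3]
grip_width: 0.0298
```

```bash
python3 - <<'E'
from h import *
c=snap('scene','s11.png');img=c['color'][:,:,::-1]
c2=snap('top','t11.png');i2=c2['color'][:,:,::-1]
st();print(rel([.5388,.0505,.14],-40.5))
for n,cc in(('scene',c),('top',c2)):
    for l in('pin_a','dot_a','meter'):
        for d in robot.tip_of(l,n)[:3]: print(n,l,np.round(d['xy'],1),round(d['p'],2))
    for a,ce,l in blobs(masks(cc)['blue'],2): 
        p=atz(cc,ce,.036)
        if .4<p[0]<.7 and -.1<p[1]<.2: print('blue',a,ce.round(1),p.round(4))
cv2.imwrite('pics/s11z.png',cv2.resize(img[170:270,255:365],None,fx=7,fy=6,interpolation=cv2.INTER_CUBIC))
cv2.imwrite('pics/t11z.png',cv2.resize(i2[190:330,240:400],None,fx=5,fy=4,interpolation=cv2.INTER_CUBIC))
E
```

```text
t 12.28 p [0.5386 0.0441 0.1723] yang -40.27 zax [-0.     0.002 -1.   ] F [ 0.57  0.19 -1.25] w 0.03 q [-0.13  0.48  1.7   0.    0.96  0.58]
(array([ 0.5 , -0.4 ,  3.23]), array([-0.001, -0.001,  0.004]))
scene pin_a [365.7 163.5] 0.58
scene pin_a [196.8 306.4] 0.55
scene pin_a [304.  226.4] 0.47
scene dot_a [313.3 232.7] 0.6
scene dot_a [305.2 236.2] 0.52
scene meter [168.2 329.6] 0.96
scene meter [192.7 299.3] 0.93
scene meter [344.9 322.2] 0.67
blue 10 [313.9 234.9] [0.5477 0.0602 0.036 ]
blue 10 [305.5 237.2] [0.5283 0.0396 0.036 ]
top pin_a [505.7 239.4] 0.37
top dot_a [236.4 270.1] 0.6
top meter [452.  337.8] 0.95
top meter [514.4 298.1] 0.91
top meter [492.1 334.9] 0.77
```

View pics/s11z.png

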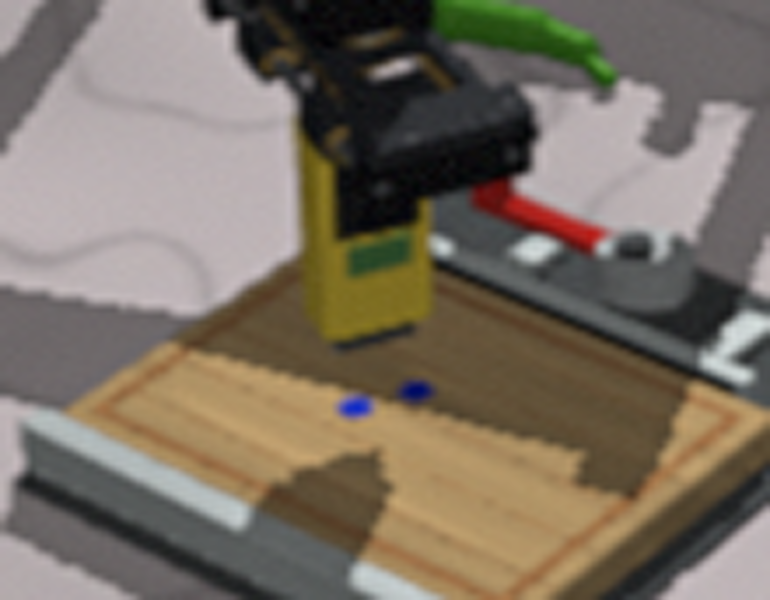

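View pics/t11z.png

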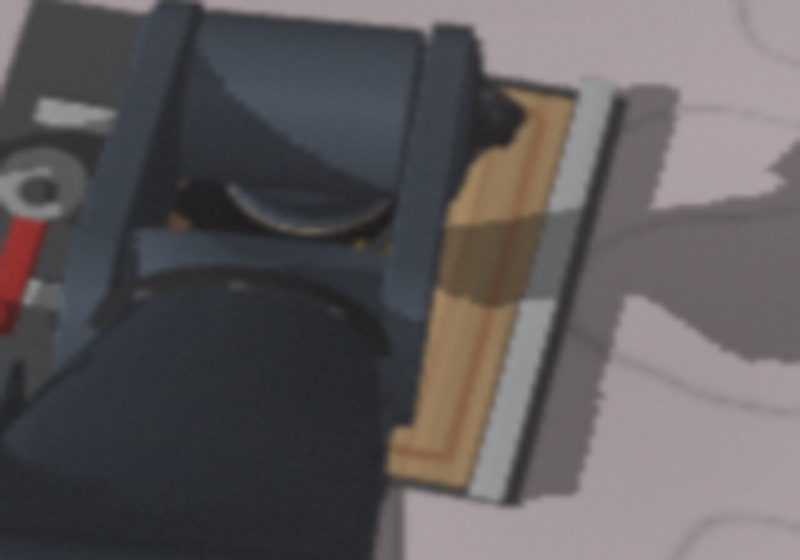

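Meter sits above and slightly short of the dots at (355,407) and (415,391). I'll centre it, lower it, then overlay the predicted meter outline on the picture to check the in-hand pose.

>>> send_rows:
  deltas:
    - {"tx":0.2,"ty":-0.2,"tz":1,"rx":0,"ry":0,"rz":0}
    - {"tx":0.5,"ty":-0.4,"tz":2,"rx":0,"ry":0,"rz":0}
    - {"tx":0.5,"ty":-0.4,"tz":2.7,"rx":0,"ry":0,"rz":0}
    - {"tx":0.5,"ty":-0.4,"tz":2.7,"rx":0,"ry":0,"rz":0}
    - {"tx":0.5,"ty":-0.4,"tz":2.7,"rx":0,"ry":0,"rz":0}

```text
time: 13.0
position: [0.5378, 0.0515, 0.1441]
tool_rot: [0.907, 0.421, -0.001, -0.002]
ft_force: [0.3, 0.3, -2.3]
grip_width: 0.0298
```

```bash
cat >ov.py <<'E'
from h import *
import sys
def ov(f):
    c=robot.camera('scene');img=c['color'][:,:,::-1]
    o=robot.get_obs();Rm=Ro.from_quat(o['tool_rot']).as_matrix();p=o['position']
    st();print(rel([.5388,.0505,.122],-40.5))
    x0,y0,s=270,175,8
    big=cv2.resize(img[y0:y0+75,x0:x0+100],None,fx=s,fy=s,interpolation=cv2.INTER_CUBIC)
    P=lambda X:tuple(int(v) for v in ((proj(c,X)-[x0,y0]+.5)*s-.5))
    M=lambda v:p+Rm@np.array([v[1],v[0],.073-v[2]])   # meter x->tool y, meter y->tool x
    B=[(a,b) for a,b in((-.015,-.026),(.015,-.026),(.015,.026),(-.015,.026))]
    for i in range(4):
        a,b=B[i],B[(i+1)%4]
        cv2.line(big,P(M((*a,0))),P(M((*b,0))),(255,0,255),1)
        cv2.line(big,P(M((*a,0))),P(M((*a,.067))),(255,0,255),1)
    for y in(-.015,.015):
        cv2.circle(big,P(M((0,y,-.018))),4,(0,255,0),1); t=M((0,y,-.018)); print('pin',t.round(4))
        cv2.line(big,P(M((0,y,-.018))),P((t[0],t[1],.036)),(0,255,0),1)
    for a,ce,l in blobs(masks(c)['blue'],2):
        q=atz(c,ce,.036)
        if .4<q[0]<.7 and -.1<q[1]<.2: print('blue',a,ce.round(1),q.round(4))
    cv2.imwrite('pics/'+f,big)
ov(sys.argv[1])
E
python3 ov.py ov1.png
```

```text
t 13.05 p [0.5383 0.0514 0.1446] yang -40.21 zax [-0.002  0.002 -1.   ] F [ 0.84 -0.01 -1.57] w 0.03 q [-0.11  0.52  1.72  0.    0.9   0.59]
(array([-0.04,  0.1 ,  2.26]), array([-0.003, -0.   ,  0.005]))
pin [0.5285 0.0401 0.0536]
pin [0.5478 0.063  0.0536]
blue 10 [313.9 234.9] [0.5477 0.0602 0.036 ]
blue 11 [305.5 237.4] [0.5285 0.0388 0.036 ]
```

View pics/ov1.png

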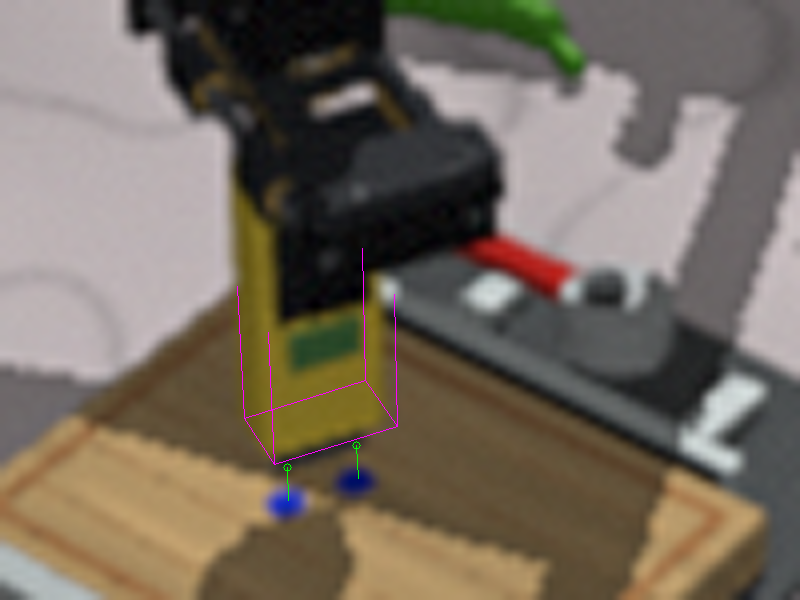

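The predicted outline (magenta) fits the case to within about 1 pixel; the dots are at (287,502) and (355,482). The right edge looks 1–1.5 px off, so I'll fit the silhouette numerically.

```bash
cat >fit.py <<'E'
from h import *
from scipy.optimize import minimize
def fit():
    c=robot.camera('scene'); h=hsv(c); o=robot.get_obs();Rm=Ro.from_quat(o['tool_rot']).as_matrix();p=o['position']
    cs=4;x0,y0=290,195
    # meter = yellow or green label, lower case (z<.067): 
    Y=((h[...,0]>20)&(h[...,0]<75)&(h[...,1]>120)&(h[...,2]>35))
    sub=Y[y0:y0+50,x0:x0+40]
    zm=c['z_map'][y0:y0+50,x0:x0+40]
    best=[]
    def sil(v):
        dx,dy,yw=v; R2=Ro.from_euler('z',yw).as_matrix()@Rm
        im=np.zeros((50*cs,40*cs),np.uint8)
        pts=[]
        for a in(-.015,.015):
            for b in(-.026,.026):
                for z in(0,.064):
                    X=p+[dx,dy,0]+R2@np.array([b,a,.073-z]); pts.append((proj(c,X)-[x0,y0]+.5)*cs-.5)
        hull=cv2.convexHull(np.array(pts,np.float32)); cv2.fillPoly(im,[hull.round().astype(np.int32)],255)
        return cv2.resize(im,(40,50),interpolation=cv2.INTER_AREA)/255.
    # only rows below gripper: use rows where yellow both
    rows=slice(int(proj(c,p+Rm@np.array([0,0,.073-.045]))[1])-y0,50)
    T=sub[rows].astype(float)
    print(T.sum())
    for dx in np.arange(-.008,.0081,.001):
        for dy in np.arange(-.008,.0081,.001):
            for yw in np.arange(-.15,.151,.05):
                best.append((np.abs(sil((dx,dy,yw))[rows]-T).sum(),dx,dy,yw))
    best.sort(); print(np.round(best[:12],4)); print('zero',np.abs(sil((0,0,0))[rows]-T).sum())
    dm=T>0; 
    for r in range(rows.start,50):
        w=np.where(sub[r])[0]; s=np.where(sil((0,0,0))[r]>.5)[0]
        if len(s) or len(w): print(r+y0,(w.min()+x0,w.max()+x0) if len(w) else None,(s.min()+x0,s.max()+x0) if len(s) else None)
fit()
E
python3 fit.py
```

```text
250.0
[[ 3.78078e+01 -3.00000e-03  1.00000e-03 -1.00000e-01]
 [ 3.79490e+01 -4.00000e-03  1.00000e-03  0.00000e+00]
 [ 3.80196e+01 -3.00000e-03  0.00000e+00 -5.00000e-02]
 [ 3.82039e+01 -3.00000e-03  0.00000e+00  0.00000e+00]
 [ 3.83176e+01 -4.00000e-03  2.00000e-03  0.00000e+00]
 [ 3.83922e+01 -3.00000e-03  1.00000e-03  0.00000e+00]
 [ 3.83961e+01 -4.00000e-03  1.00000e-03 -5.00000e-02]
 [ 3.85804e+01 -3.00000e-03  1.00000e-03 -5.00000e-02]
 [ 3.85804e+01 -3.00000e-03  1.00000e-03  5.00000e-02]
 [ 3.86980e+01 -4.00000e-03  2.00000e-03 -5.00000e-02]
 [ 3.87569e+01 -3.00000e-03  0.00000e+00 -1.00000e-01]
 [ 3.91451e+01 -3.00000e-03  0.00000e+00  5.00000e-02]]
zero 58.42745098039216
216 (np.int64(299), np.int64(318)) (np.int64(300), np.int64(319))
217 (np.int64(299), np.int64(318)) (np.int64(300), np.int64(319))
218 (np.int64(299), np.int64(317)) (np.int64(300), np.int64(319))
219 (np.int64(300), np.int64(317)) (np.int64(300), np.int64(319))
220 (np.int64(300), np.int64(317)) (np.int64(300), np.int64(319))
221 (np.int64(299), np.int64(318)) (np.int64(300), np.int64(319))
222 (np.int64(300), np.int64(318)) (np.int64(300), np.int64(319))
223 (np.int64(299), np.int64(317)) (np.int64(300), np.int64(319))
224 (np.int64(300), np.int64(318)) (np.int64(300), np.int64(319))
225 (np.int64(300), np.int64(318)) (np.int64(300), np.int64(319))
226 (np.int64(300), np.int64(318)) (np.int64(300), np.int64(319))
227 (np.int64(300), np.int64(318)) (np.int64(301), np.int64(319))
228 (np.int64(301), np.int64(317)) (np.int64(301), np.int64(319))
229 (np.int64(301), np.int64(313)) (np.int64(302), np.int64(316))
230 (np.int64(302), np.int64(310)) (np.int64(302), np.int64(312))
231 (np.int64(303), np.int64(307)) (np.int64(303), np.int64(309))
232 None (np.int64(304), np.int64(306))
```

In the scene view the meter sits about 3 mm towards -x of the prediction. I'll blend the two views and use TCP target (0.540, 0.050), then descend watching the force.

```bash
python3 -c "
from h import *
st();print(rel([.540,.050,.130],-40.5))"
```

```text
t 13.1 p [0.5387 0.0513 0.145 ] yang -40.21 zax [-0.001  0.002 -1.   ] F [ 0.47  0.4  -0.73] w 0.0301 q [-0.11  0.52  1.72  0.    0.9   0.59]
(array([-0.01,  0.19,  1.5 ]), array([-0.002, -0.001,  0.005]))
```

>>> send_rows:
  deltas:
    - {"tx":0,"ty":0.2,"tz":0.4,"rx":0,"ry":0,"rz":0}
    - {"tx":0,"ty":0.2,"tz":0.8,"rx":0,"ry":0,"rz":0}
    - {"tx":0,"ty":0.2,"tz":1.2,"rx":0,"ry":0,"rz":0}
    - {"tx":0,"ty":0.2,"tz":1.4,"rx":0,"ry":0,"rz":0}
    - {"tx":0,"ty":0.2,"tz":1.4,"rx":0,"ry":0,"rz":0}

```text
time: 13.52
position: [0.5395, 0.05, 0.1305]
tool_rot: [0.907, 0.421, -0.001, -0.001]
ft_force: [0.3, 0.2, -2.4]
grip_width: 0.0301
```

>>> send_rows:
  deltas:
    - {"tx":0,"ty":0,"tz":0,"rx":0,"ry":0,"rz":0}
    - {"tx":0,"ty":0,"tz":0,"rx":0,"ry":0,"rz":0}
    - {"tx":0,"ty":0,"tz":0,"rx":0,"ry":0,"rz":0}

```text
time: 13.77
position: [0.5402, 0.05, 0.1314]
tool_rot: [0.907, 0.421, 0.0, -0.001]
ft_force: [0.2, 1.0, -0.9]
grip_width: 0.0296
```

```bash
python3 ov.py ov2.png; python3 fit.py | head -6;python3 -c "
from h import *
st();print(rel([.540,.050,.1225],-40.5))"
```

```text
t 13.82 p [0.5402 0.05   0.1314] yang -40.22 zax [-0.     0.002 -1.   ] F [ 0.31  0.05 -1.42] w 0.0298 q [-0.11  0.55  1.73  0.    0.87  0.59]
(array([-0.05, -0.14,  0.94]), array([-0.001, -0.001,  0.005]))
pin [0.5304 0.0387 0.0404]
pin [0.5498 0.0616 0.0404]
blue 9 [314. 235.] [0.5482 0.0599 0.036 ]
blue 9 [305.6 237.3] [0.5287 0.0391 0.036 ]
244.0
[[ 3.09608e+01 -4.00000e-03  1.00000e-03 -5.00000e-02]
 [ 3.12000e+01 -3.00000e-03  0.00000e+00 -1.00000e-01]
 [ 3.12235e+01 -3.00000e-03  0.00000e+00 -5.00000e-02]
 [ 3.12706e+01 -4.00000e-03  1.00000e-03  0.00000e+00]
 [ 3.13882e+01 -4.00000e-03  1.00000e-03 -1.00000e-01]
t 13.87 p [0.5402 0.05   0.1314] yang -40.22 zax [-0.     0.002 -1.   ] F [-0.03  0.19 -0.82] w 0.0297 q [-0.11  0.55  1.73  0.    0.87  0.59]
(array([-0.01, -0.01,  0.89]), array([-0.001, -0.001,  0.005]))
```

View pics/ov2.png

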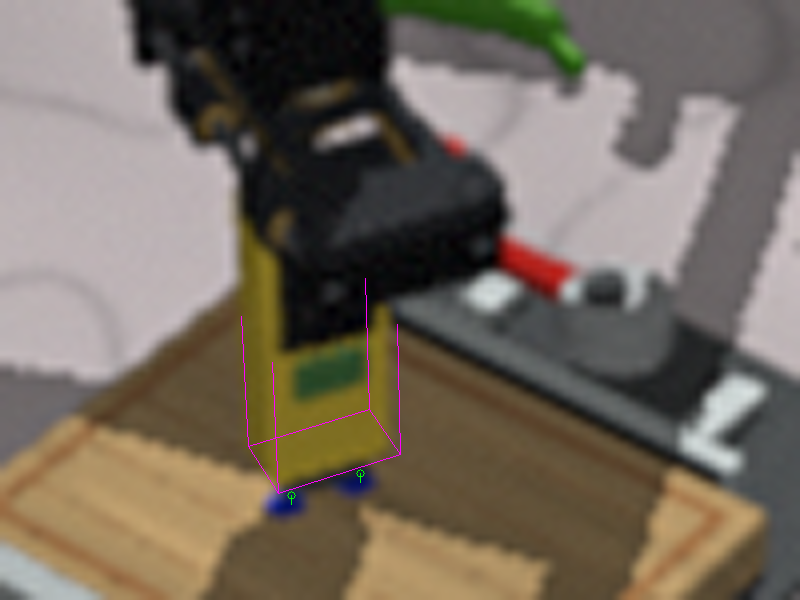

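Pins (green) are landing on the dots at (287,500) and (355,482). Pressing down in small steps.

>>> send_rows:
  deltas:
    - {"tx":0,"ty":0,"tz":0.2,"rx":0,"ry":0,"rz":0}
    - {"tx":0,"ty":0,"tz":0.4,"rx":0,"ry":0,"rz":0}
    - {"tx":0,"ty":0,"tz":0.5,"rx":0,"ry":0,"rz":0}
    - {"tx":0,"ty":0,"tz":0.5,"rx":0,"ry":0,"rz":0}
    - {"tx":0,"ty":0,"tz":0.5,"rx":0,"ry":0,"rz":0}

```text
time: 14.28
position: [0.54, 0.05, 0.1263]
tool_rot: [0.907, 0.421, 0.0, -0.001]
ft_force: [0.7, 1.0, 0.5]
grip_width: 0.0298
```

>>> send_rows:
  deltas:
    - {"tx":0,"ty":0,"tz":0.1,"rx":0,"ry":0,"rz":0}
    - {"tx":0,"ty":0,"tz":0.2,"rx":0,"ry":0,"rz":0}
    - {"tx":0,"ty":0,"tz":0.2,"rx":0,"ry":0,"rz":0}
    - {"tx":0,"ty":0,"tz":0.2,"rx":0,"ry":0,"rz":0}

```text
time: 14.62
position: [0.54, 0.05, 0.1243]
tool_rot: [0.907, 0.421, 0.0, -0.001]
ft_force: [-1.1, -0.1, 2.0]
grip_width: 0.0301
```

```bash
python3 -c "
from h import *
F=[]
for i in range(6):
    robot.camera('scene');F.append(robot.get_obs()['ft_force'])
print(np.mean(F,0));st()"
```

```text
[-0.71365718  0.35994375  1.42717813]
t 14.92 p [0.54   0.05   0.1243] yang -40.22 zax [-0.001  0.002 -1.   ] F [-1.1   0.12  2.23] w 0.03 q [-0.11  0.56  1.73  0.    0.85  0.59]
```

Contact is about 3 N, or roughly 2.4 mm pushed in. First contact at TCP z≈0.127 was as predicted. About 2.5 mm more.

>>> send_rows:
  deltas:
    - {"tx":0,"ty":0,"tz":0.1,"rx":0,"ry":0,"rz":0}
    - {"tx":0,"ty":0,"tz":0.2,"rx":0,"ry":0,"rz":0}
    - {"tx":0,"ty":0,"tz":0.25,"rx":0,"ry":0,"rz":0}
    - {"tx":0,"ty":0,"tz":0.25,"rx":0,"ry":0,"rz":0}
    - {"tx":0,"ty":0,"tz":0.25,"rx":0,"ry":0,"rz":0}

```text
time: 15.33
position: [0.54, 0.05, 0.1218]
tool_rot: [0.907, 0.421, 0.0, -0.001]
ft_force: [-1.0, -0.4, 3.9]
grip_width: 0.0297
```

```bash
python3 ov.py ov3.png;python3 -c "
from h import *
F=[]
for i in range(8):
    c2=robot.camera('top');F.append(robot.get_obs()['ft_force'])
print(np.mean(F,0));st()
cv2.imwrite('pics/tend.png',c2['color'][:,:,::-1])"; python3 fit.py | head -5
```

```text
t 15.38 p [0.54   0.05   0.1218] yang -40.22 zax [-0.001  0.002 -1.   ] F [-1.06  0.07  3.69] w 0.0297 q [-0.11  0.56  1.73  0.    0.85  0.59]
(array([-0.04, -0.12, -0.02]), array([-0.002, -0.001,  0.005]))
pin [0.5303 0.0387 0.0308]
pin [0.5496 0.0617 0.0308]
blue 2 [314.5 235.5] [0.5507 0.0585 0.036 ]
blue 4 [305.5 238. ] [0.5299 0.0362 0.036 ]
[-1.23307952  0.21440991  2.96427621]
t 15.78 p [0.54   0.05   0.1217] yang -40.22 zax [-0.001  0.002 -1.   ] F [-1.07  0.41  2.5 ] w 0.0292 q [-0.11  0.56  1.73  0.    0.85  0.59]
238.0
[[ 3.50118e+01 -5.00000e-03  3.00000e-03 -5.00000e-02]
 [ 3.51412e+01 -4.00000e-03  2.00000e-03 -5.00000e-02]
 [ 3.52706e+01 -4.00000e-03  1.00000e-03 -5.00000e-02]
 [ 3.56588e+01 -4.00000e-03  2.00000e-03  0.00000e+00]
```

View pics/ov3.png

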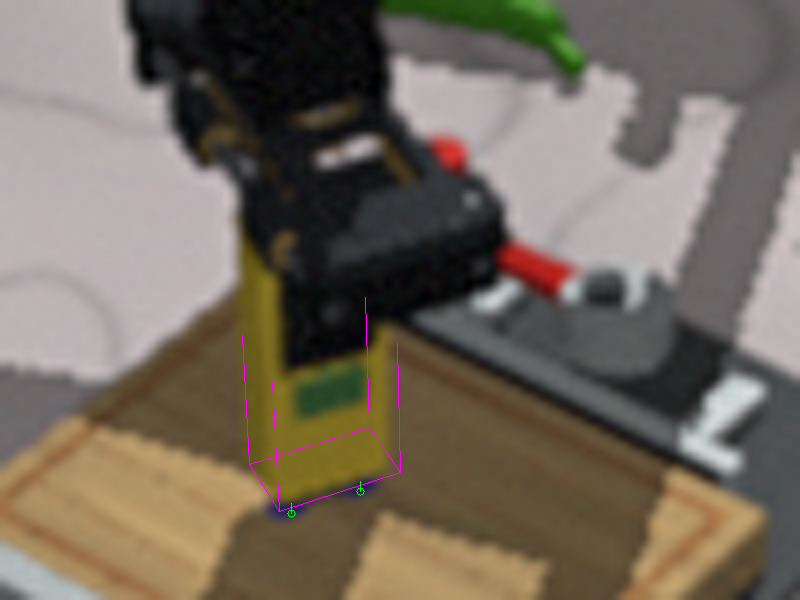

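View pics/tend.png

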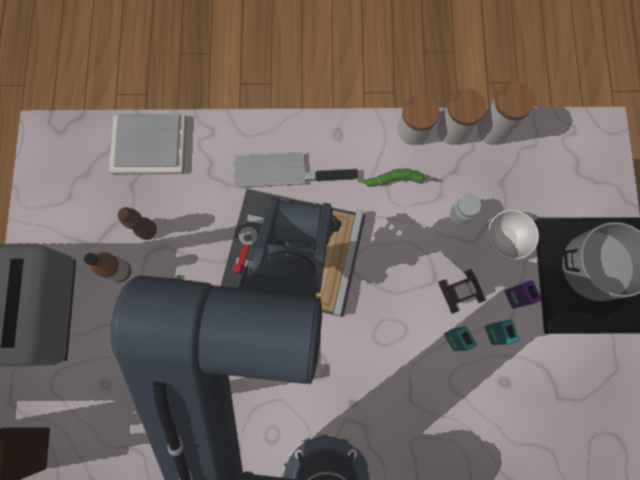

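Contact is about 4.6 N, so the head is about 4.5 mm in. The visible dot edges peek out on both sides under the meter, the lever is still home and nothing else has moved. Handing in.

```bash
python3 -c "
from h import *
st();robot.hand_in();st()"
```

```text
t 15.83 p [0.54   0.05   0.1217] yang -40.22 zax [-0.001  0.002 -1.   ] F [-1.09  0.26  3.61] w 0.0299 q [-0.11  0.56  1.73  0.    0.85  0.59]
the job is handed in; nothing more can be done
the job is handed in; nothing more can be done
```

I swung the cam lever to the clamped position, lifted the yellow meter out of its dock and pressed it on the two blue dots. I handed in at 15.8 s with the gripper still holding it. `hand_in()` gives no verdict, so these are my own last checks:

- **Clamp:** the lever measured about 1.56 rad, and in the top view the jaw is against the board. I could not measure the jaw force itself.
- **Meter:** it is upright to within 0.01 rad by the tool's tilt and held at 29.7 mm opening.
- **Press:** the net force is about 4.6 N, which puts the pin head about 4.5 mm in. First contact came at the predicted height.
- **Pins on dots:** by the arm's own position, both pins are within about 3 mm of their dots.
- **Disagreement:** fitting the meter's outline in the scene camera put it about 4 mm off in x and 1–3 mm off in y from where the arm's position says. I aimed between the two readings, so the true error should stay under about 5 mm, within the 8 mm allowed. At the end the dots were mostly hidden under the meter.
- **Other objects:** the last top view shows none of them visibly moved, though the arm covered most of the left-hand chilli there.

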